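Hang the ring gauge on the hook inside the low clear cabinet

TASK

Pick up the bunch ring gauge by its handle and put it away: reach its ring up under the front apron of the clear cabinet, tilted nose-up, and hang it over the upturned hook inside, with the hook taking its weight before you let go, so that it hangs freely by its ring; finish once it has stopped swinging. Work by gentle feel: the hook's place along the roof slot is not known exactly, so do not push the gauge, or the gripper, hard against the hook or the cabinet, and leave the scale, the tape roll and the tub where they are.

Things in the scene. Friction and masses are not known exactly. Their poses are not given: they have to be found in the camera images.
- cabinet: Fixed low cabinet on the table, sizes in mm: 200 deep (x), 220 wide (y), 301 high; dark corner posts 12 square, clear walls 4 thick at sides and back, base plate 6 thick, clear roof with underside at z = 292. Origin: centre of its underside. x points from the open front (x = -100) to the back, z up. A hook hangs inside from a slot in the roof (see hook_zone).
- apron_edge (a point): Middle of the lower edge of the metal apron that closes the upper part of the cabinet's front, at cabinet x = -100, y = 0, z = 264. The apron is 6 thick and runs up to the roof between the corner posts; below it the front is open. Same axes as the cabinet.
- hook_zone (a point): Middle of the span where the hook may be; same axes as the cabinet; at cabinet (-10, 0, 250). Rigid hook of 8 mm bar, y = 0: post from the roof; from it, at this height, an arm runs 20 (axes) to -x, to an upturned tip, top 20 above, 22 under the roof. Tip axis is anywhere -25 to 25 in x from here, unreported; clamped, does not give. Below the post a rest leaf 36 wide hangs down, its face 24 behind the tip axis, stopping the swing.
- gauge_handle (a point): Centre of the grey handle of the loose ring gauge, half-way up (13 above the table as it lies). Handle: 85 long (x from -35 to 50), 24 wide (y), 26 high (z). x points along the gauge to the ring, z up as it lies. A steel shank 8 thick runs on along x to the ring. Gauge 216 long, 110 to 220 g, centre of mass about 40 ahead of this point.
- gauge_ring (a point): Centre of the gauge's ring, 160 ahead (+x) of the handle centre on the same axis. Ring of 6 mm round steel wire, 30 inside, 42 outside, lying in the gauge's x-y plane. Its wire fits the hook's gap between tip and post with 6 to spare. Hung properly, the gauge is upright, ring up, this point about 11 below the hook arm's axis.
- scale_mid (a point): Middle of a white bench scale, 200 x 240 x 73 high, standing loose on the table. Bystander.
- tape_mid (a point): Middle of a loose roll of blue tape lying flat, 90 in diameter, 24 high. Bystander.
- tub_mid (a point): Middle of a loose white open tub, 90 in diameter, 60 high. Bystander.
There are look-alikes about, which are no part of the job. Of the things like the part that bears gauge_handle, leave any that is purple; of the rest the larger one is meant.

How it is judged:
By the outcome, as a careful person would: the job done as asked, in the order asked, and still so for the second after the job is handed in, with the robot touching nothing.
It also fails if it takes over 64 s, if anything falls off the work surface, if the arm or the gripper's body presses on something with over 40 N, if the wrist force passes 120 N, or if a joint passes its speed limit or range.

ROBOT

A 6-joint arm with a two-finger parallel gripper is mounted at the origin on the work surface. World frame = base frame: x ahead of the robot, y to its left, z up, the work surface at z = 0. Lengths are in m, angles in rad, forces in N, time in s.
With the tool pointing down it reaches from about 0.35 to 0.85 m from the base axis. Payload 8.1 kg.
Tool frame: the origin (TCP) lies on the centre line of the jaws, within the pads' length; the fingertips stand robot.tip_extent ahead of it and the grasp point (between the pads) lies 11 mm behind it (robot.tip_extent is the distance from the TCP to the fingertips, in m); y points along the fingers, z is the direction in which the jaws open and shut, and the axes are right-handed (so a half turn about y gives the same grasp; the last joint's range is limited). The gripper opens to 93 mm and grips with 3 to 60 N. Pads are 15 mm wide; open, the fingers measure 128 mm over their backs; the gripper's body (75 mm by 188 mm) begins 65 mm behind the grasp point.
Start: joints at [-1.264, 0.13, 1.488, -0, 1.523, -0.085], TCP at [0.229, -0.555, 0.227] pointing down, gripper open.
Joint ranges: [-2.96, 2.96], [-0.89, 2.26], [0.02, 2.5], [-1.34, 4.48], [0, 2.73], [-2.66, 2.66]. Speed limits (rad/s): [2.39, 2.39, 2.79, 3.14, 3.14, 3.14].

INTERFACE

Orientations are given as a rotation vector (axis times angle).
In Python, from plant import monitor, optics, robot gives the robot as it stands.
- The arm moves only by the shell command python3 -m inch 'ROWS' [OPENING] [FORCE]. ROWS is JSON, a list that holds one entry, the list of rows, each a list of 6 numbers: the shift along the tool's x, y, z in mm, then the turn, a rotation vector about the tool's x, y, z in rad. A call has 1 to 8 rows; each row shifts and turns the commanded pose from where the row before left it, along the tool's axes as they then stand; what a row does not reach is not made up. A row lasts 1/8 s, in which the tool goes at most 62.5 mm and 10.7 degrees, less where a joint would pass 70% of its speed; a pose out of reach is approached as far as the arm can. A call is refused whole if a number of a shift passes 62.5 or a number of a turn 0.188, either way. A call with a gripper value outside its range is refused whole. OPENING is the finger opening in mm, from 0 to 93, set as the call begins (- or left out, the last holds). The fingers move at their own pace and stop on an object; FORCE is the grip in N (left out, the last holds). Time passes only in rows, so rows that do not move let the fingers close. It gives the time, the measured TCP pose, the force and the opening at its end, in the units of the state.
- monitor.read_state(): the state, without advancing time (a new reading comes with each control period).
- optics.read_camera(name): name is "side" or "top"; returns a dict with "image" (400x640x3 uint8, blue, green, red), "fx", "fy", "cx", "cy" (pixels), "k1" (the pictures are not rectified: a ray, as slopes to the right and down, at radius r is drawn at 1 + k1 r^2 times it, then the intrinsics apply), "rvec" (rotation vector, rad) and "tvec" (3), from world to camera coordinates, as OpenCV has them. Camera axes: x right, y down, z forward; pixel columns grow to the right and rows downward; lengths in m; the calibration is good to about 2 mm. A picture is of the moment at which its call begins. There is no depth.
- robot.close_job(): hands the job in, once; it reports no verdict.
The state is a dict: "t": time; "q": joint angles; "dq": joint speeds; "joint_torque": joint torques, N m; "tool_pos": TCP position; "orientation": TCP orientation; "force": force on the tool from outside, world axes, zero at the start; "wrist_torque": the same for the moment, N m; "opening": finger opening in m.
Only numpy, scipy, OpenCV 4.12 (cv2) and the standard library are available. Lean on these libraries where they do the work, as an engineer would, in place of code of your own. Each camera call takes 0.05 s, during which the arm holds its last target.

## Working session

There is one attempt and no reset: what is moved stays moved. The work goes in short steps, Python scripts to look and compute and a shell command to move; the robot and the scene stay as the last step left them, time stands still between calls to the robot, and variables do not carry over. Pictures are saved under pics/ and viewed, and the job is handed in when it is done.

```bash
ls; mkdir -p pics
cat > h.py <<'E'
import numpy as np, cv2
from scipy.spatial.transform import Rotation as R
from plant import monitor, optics, robot
def shot(name,fn):
    c=optics.read_camera(name); cv2.imwrite(f'pics/{fn}.png',c['image']); np.save(f'pics/{fn}.npy',c,allow_pickle=True); return c
def load(fn): return np.load(f'pics/{fn}.npy',allow_pickle=True).item()
def ray(c,u,v):
    d=np.array([(u-c['cx'])/c['fx'],(v-c['cy'])/c['fy']]); s=d.copy()
    for _ in range(30): s=d/(1+c['k1']*(s@s))
    M=R.from_rotvec(np.ravel(c['rvec'])).as_matrix(); t=np.ravel(c['tvec'])
    return -M.T@t, M.T@np.array([s[0],s[1],1])
def atz(c,u,v,z):
    o,d=ray(c,u,v); return o+d*(z-o[2])/d[2]
def proj(c,p):
    p=np.atleast_2d(p); M=R.from_rotvec(np.ravel(c['rvec'])).as_matrix()
    q=p@M.T+np.ravel(c['tvec']); s=q[:,:2]/q[:,2:]; s=s*(1+c['k1']*(s**2).sum(1,keepdims=True))
    return s*[c['fx'],c['fy']]+[c['cx'],c['cy']]
def tri(c1,p1,c2,p2):
    o1,d1=ray(c1,*p1);o2,d2=ray(c2,*p2);d1/=np.linalg.norm(d1);d2/=np.linalg.norm(d2)
    A=np.stack([d1,-d2],1);x=np.linalg.lstsq(A,o2-o1,rcond=None)[0]
    a=o1+d1*x[0];b=o2+d2*x[1];return (a+b)/2,np.linalg.norm(a-b)
E
python3 - <<'E'
from h import *
for n in('side','top'):
    c=shot(n,n+'0'); o,d=ray(c,320,200); print(n,c['fx'],c['fy'],c['cx'],c['cy'],c['k1'],o,d)
print(monitor.read_state(), robot.tip_extent)
E
```

```text
pics
side 365.8957216629107 365.8957216629107 325.5688567359506 208.1571267458155 -0.001123594800071016 [-0.05251592  0.69341716  0.75509542] [ 0.60614915 -0.606199   -0.51559153]
top 387.64814562676685 387.64814562676685 321.7630134522222 199.78728255351973 0.014077136302915134 [0.49929792 0.03234621 1.27847429] [ 0.0885573   0.00587298 -0.9960643 ]
{'t': 0.1, 'q': array([-1.26441712e+00,  1.31073427e-01,  1.48917263e+00, -2.56607445e-05,
        1.52297075e+00, -8.53696073e-02]), 'dq': array([ 2.60464387e-03,  3.59400067e-05, -3.06018550e-03, -7.44420521e-04,
       -1.18791664e-04, -4.02486709e-04]), 'joint_torque': array([ 2.73825863e-03, -5.61344182e+01, -4.93095338e+01,  7.71882338e-02,
        2.93158286e-02, -9.64073843e-05]), 'tool_pos': array([ 0.22896326, -0.55406387,  0.22569838]), 'orientation': array([-0.39836205,  2.00827327, -2.00497672]), 'force': array([0.92582455, 0.63520584, 0.33955754]), 'wrist_torque': array([-0.0272412 , -0.03260055,  0.03400064]), 'opening': 0.09346275882537852} 0.008
```

View pics/side0.png

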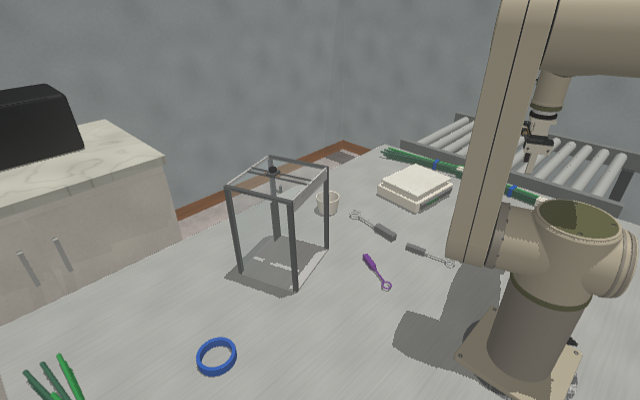

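View pics/top0.png

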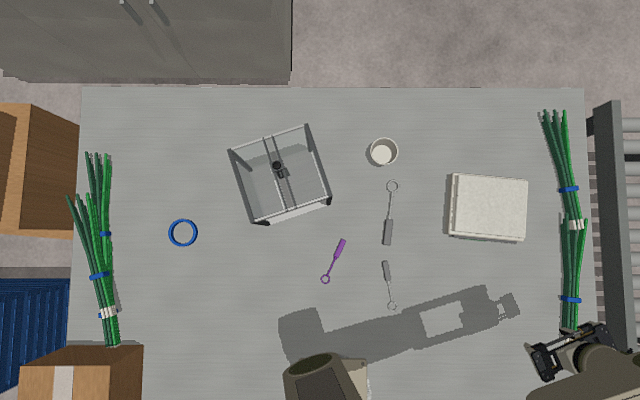

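Candidates in the top picture: grey gauge A with handle (388,232) and ring (392,186); grey gauge B with handle (386,270) and ring (392,306); purple gauge (340,248), which is excluded. I'll measure A and B and take close crops.

Run:
```python
from h import *
c=load('top0');s=load('side0')
im=c['image'][115:320,220:420];cv2.imwrite('pics/cropt.png',cv2.resize(im,None,fx=2.9,fy=2.9,interpolation=cv2.INTER_CUBIC))
im=s['image'][140:300,215:465];cv2.imwrite('pics/crops.png',cv2.resize(im,None,fx=3.2,fy=3.2,interpolation=cv2.INTER_CUBIC))
for a in[(388,232),(392,186),(386,270),(392,306)]: print(a,atz(c,*a,.013))
```

```text
(388, 232) [ 0.50779888 -0.18152773  0.013     ]
(392, 186) [ 0.65845544 -0.19665424  0.013     ]
(386, 270) [ 0.38579944 -0.17340918  0.013     ]
(392, 306) [ 0.27239056 -0.19099258  0.013     ]
```

View pics/cropt.png

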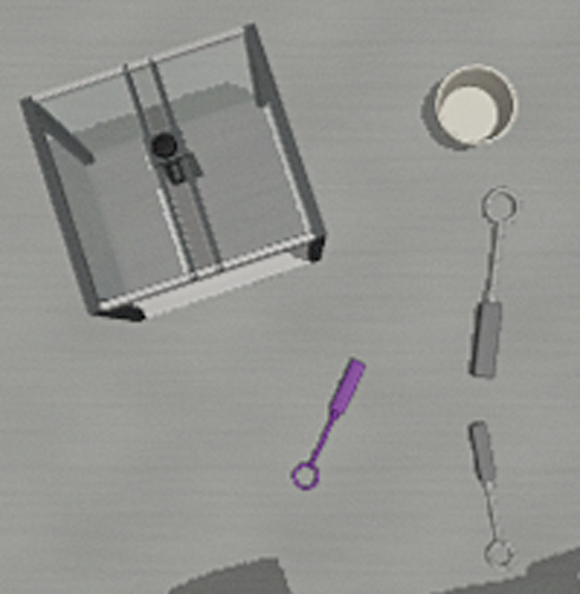

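View pics/crops.png

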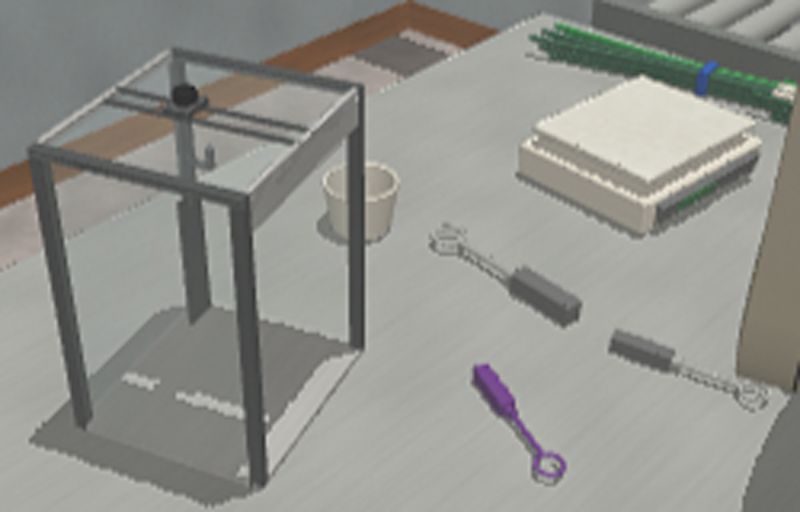

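The top picture shows A as the larger grey gauge: its handle is bigger and handle to ring measures about 151 mm by rough pixels (160 nominal), against about 115 mm for B. A is the target. Next I fit the cabinet pose and the hook tip.

Run:
```python
from h import *
from scipy.optimize import least_squares
c=load('top0');s=load('side0')
H=.301
T=[((227.6,149.5),(.1,.11,H)),((306.9,123.6),(.1,-.11,H)),((332,196),(-.1,-.11,H)),((252.8,222.6),(-.1,.11,H))]
k=3.2
S=[((215+33/k,140+150/k),(.1,.11,H)),((215+172/k,140+48/k),(.1,-.11,H)),((215+362/k,140+88/k),(-.1,-.11,H)),((215+245/k,140+200/k),(-.1,.11,H)),((215+262/k,140+488/k),(-.1,.11,0))]
def tf(p,q): a=p[2];return np.array([p[0]+np.cos(a)*q[0]-np.sin(a)*q[1],p[1]+np.sin(a)*q[0]+np.cos(a)*q[1],q[2]])
def f(p): return np.concatenate([proj(cc,tf(p,q))[0]-u for cc,L in((c,T),(s,S)) for u,q in L])
r=least_squares(f,[.6,.1,.3],loss='soft_l1');print(r.x,np.degrees(r.x[2]));print(f(r.x).reshape(-1,2).round(1))
np.save('cab.npy',r.x)
# overlay
for cc,n in((c,'top'),(s,'side')):
    im=cv2.resize(cc['image'],None,fx=4,fy=4,interpolation=cv2.INTER_CUBIC)
    def P(q): return tuple(int(v) for v in np.round((proj(cc,tf(r.x,q))[0]+.5)*4-.5))
    for z in(0,.301):
        q=[(-.1,-.11,z),(.1,-.11,z),(.1,.11,z),(-.1,.11,z)]
        for i in range(4): cv2.line(im,P(q[i]),P(q[(i+1)%4]),(0,0,255),1)
    for xt in(-35,-10,15): 
        cv2.circle(im,P((xt/1e3,0,.27)),3,(0,255,0),1);cv2.circle(im,P(((xt+20)/1e3,0,.292)),3,(255,0,255),1)
    o=P((0,0,.25)); cv2.imwrite(f'pics/ov{n}.png',im[max(0,o[1]-260):o[1]+260,o[0]-260:o[0]+260])
```

```text
[0.65547983 0.14191774 0.33289334] 19.073383662947467
[[-1.4  0.6]
 [ 0.7 -0.9]
 [ 1.  -0.2]
 [-2.4  1.5]
 [-1.9 -1.1]
 [ 0.2 -1.2]
 [ 0.8 -2.2]
 [-0.4 -0.4]
 [ 0.5  0.5]]
```

View pics/ovtop.png

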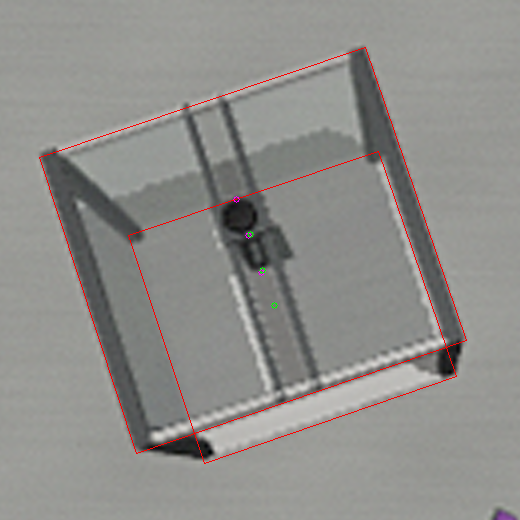

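View pics/ovside.png

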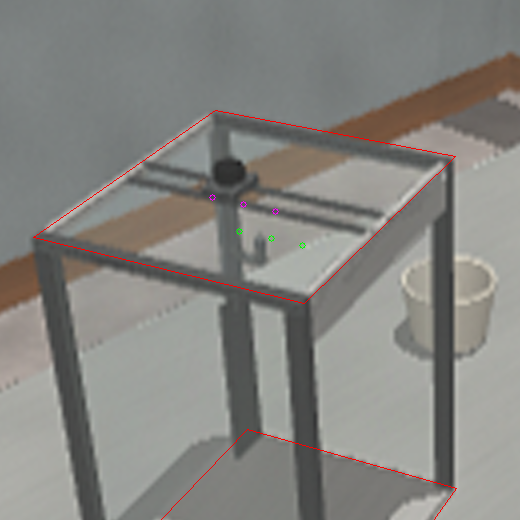

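Run:
```python
from h import *
c=load('top0');s=load('side0')
a=cv2.resize(c['image'][150:210,250:320],None,fx=8,fy=8,interpolation=cv2.INTER_CUBIC)
b=cv2.resize(s['image'][160:220,255:325],None,fx=8,fy=8,interpolation=cv2.INTER_CUBIC)
a=cv2.convertScaleAbs(a,alpha=1.5,beta=20);b=cv2.convertScaleAbs(b,alpha=1.5,beta=0)
cv2.imwrite('pics/z1.png',a);cv2.imwrite('pics/z2.png',b)
```

```text
(no output)
```

View pics/z1.png

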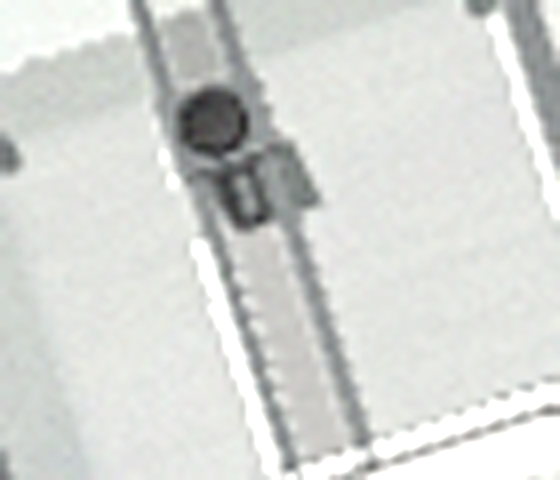

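View pics/z2.png

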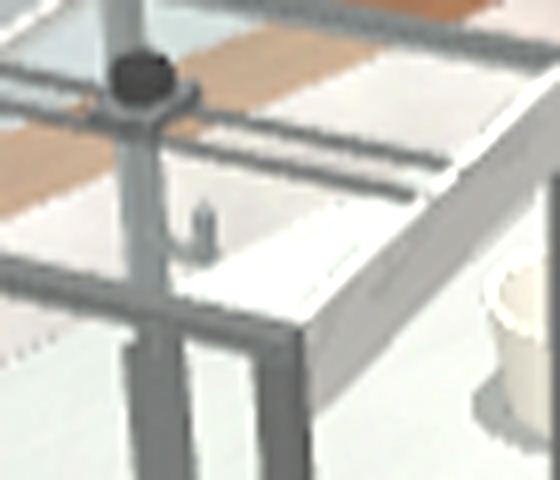

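Run:
```python
from h import *
c=load('top0');s=load('side0')
p=np.load('cab.npy');a=p[2];Rm=np.array([[np.cos(a),np.sin(a)],[-np.sin(a),np.cos(a)]])
def cab(w): return np.r_[Rm@(w[:2]-p[:2]),w[2]]*1e3
for u in[(280.0,185.6),(280.2,186.2)]:
    w=atz(s,*u,.27);print('tip side',w,cab(w))
w=atz(s,281,192,.25);print('bend side',cab(w))
u=(250+250/8-.5,150+205/8-.5)
w=atz(c,*u,.27);print('tip top',u,cab(w))
print('tri',[ (cab(x),e) for x,e in[tri(c,u,s,(280.1,186))]])
# knob bottom, on roof: circle centre top (213,122)
for z in (.301,.315): print('knob',cab(atz(c,250+213/8-.5,150+122/8-.5,z)),'side',cab(atz(s,255+143/8-.5,160+80/8-.5,z)))
# roof rails ends at front: top (290,465)&(368,448) mid  ; rails back ends
print('slot front',cab(atz(c,250+329/8,150+457/8,.296)))
print('apron/roof front edge top view', cab(atz(c,250+329/8,150+470/8,.301)))
# posts bottom etc
print('gauge:')
for n,uv in dict(hand=(387.3,232),ring=(392,186)).items():pass
```

```text
tip side [0.65228846 0.1432371  0.27      ] [ -2.58502277   2.28980223 270.        ]
tip side [0.6492617  0.14508603 0.27      ] [ -4.84142383   5.02630959 270.        ]
bend side [ -4.02647012   2.20232526 250.        ]
tip top (280.75, 175.125) [-1.18782379e+00  2.06408731e-02  2.70000000e+02]
tri [(array([-9.74770079e-01,  2.20096593e-02,  2.67289081e+02]), np.float64(0.0006099371917252227))]
knob [ 22.40298526   1.11585371 301.        ] side [ 33.74742397 -21.94555534 301.        ]
knob [ 19.4551552    0.34765896 315.        ] side [ 17.63365262   1.93349293 315.        ]
slot front [-92.32176624  -0.32248714 296.        ]
apron/roof front edge top view [-96.68647015   0.72084449 301.        ]
gauge:
```

Run:
```python
from h import *
c=load('top0');s=load('side0')
a=cv2.resize(c['image'][175:255,360:420],None,fx=8,fy=8,interpolation=cv2.INTER_CUBIC)
b=cv2.resize(s['image'][195:250,340:405],None,fx=8,fy=8,interpolation=cv2.INTER_CUBIC)
cv2.imwrite('pics/g1.png',a[:600]);cv2.imwrite('pics/g2.png',b)
```

```text
(no output)
```

View pics/g1.png

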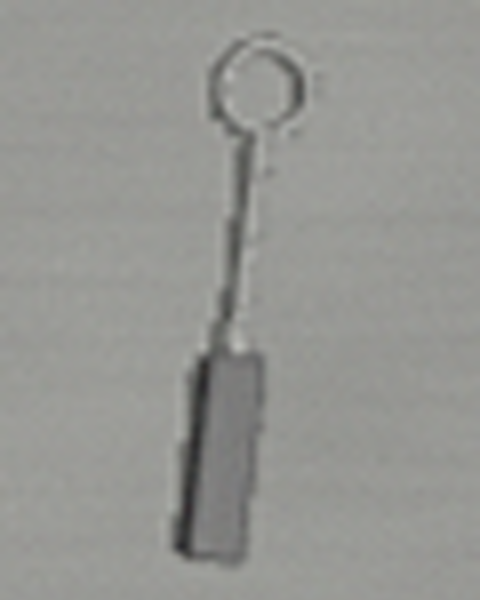

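View pics/g2.png

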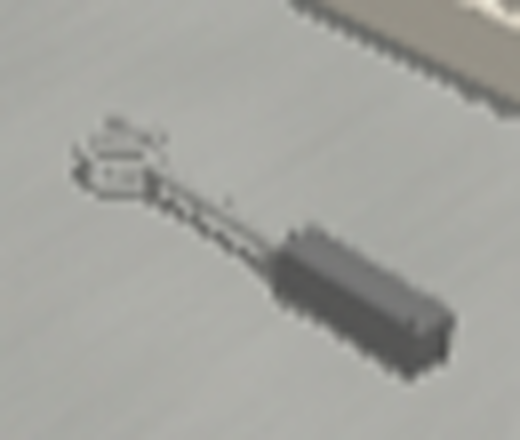

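Run:
```python
from h import *
from scipy.optimize import least_squares
c=load('top0');s=load('side0')
t=lambda x,y:(360+x/8-.5,175+y/8-.5); q=lambda x,y:(340+x/8-.5,195+y/8-.5)
O=[(c,t(209,352),(.05,.012,.026)),(c,t(264,354),(.05,-.012,.026)),(c,t(243,562),(-.035,-.012,.026)),(c,t(192,555),(-.035,.012,.026)),(c,t(259,85),(.16,0,.013)),
(s,q(272,258),(.05,.012,.026)),(s,q(312,228),(.05,-.012,.026)),(s,q(455,320),(-.035,-.012,.026)),(s,q(415,337),(-.035,.012,.026)),(s,q(409,380),(-.035,.012,0)),(s,q(118,157),(.16,0,.013))]
def f(p):
    a=p[2];return np.concatenate([proj(cc,[p[0]+np.cos(a)*g[0]-np.sin(a)*g[1],p[1]+np.sin(a)*g[0]+np.cos(a)*g[1],g[2]])[0]-u for cc,u,g in O])
r=least_squares(f,[.5,-.18,-.1],loss='soft_l1');print(r.x);print(f(r.x).reshape(-1,2).round(1))
p=r.x;np.save('gauge.npy',p)
st=monitor.read_state();M=R.from_rotvec(st['orientation']).as_matrix();print(M.round(3),st['tool_pos'])
# desired tool: y down, z along gauge y or -y
ca,sa=np.cos(p[2]),np.sin(p[2]);g_x=np.array([ca,sa,0]);g_y=np.array([-sa,ca,0])
for sg in(1,-1):
    z=sg*g_y;y=np.array([0,0,-1]);x=np.cross(y,z);D=np.stack([x,y,z],1)
    print(sg,R.from_matrix(M.T@D).as_rotvec(), 'x.gx',x@g_x)
print('dpos tool', M.T@(np.array([p[0],p[1],.1])-st['tool_pos'])*1e3)
```

```text
[ 0.50138442 -0.17667001 -0.12284063]
[[-0.4 -0.4]
 [ 0.1  0.3]
 [-0.1  0.6]
 [-1.2  0.5]
 [ 0.   0.4]
 [-0.2 -2. ]
 [-0.4 -0.8]
 [ 0.2 -1.2]
 [ 0.3 -0.6]
 [ 0.4  0.2]
 [-0.2 -0.7]]
[[-0.924 -0.001  0.382]
 [-0.382  0.002 -0.924]
 [-0.    -1.    -0.002]] [ 0.22896326 -0.55406387  0.22569838]
1 [ 4.11689587e-04 -2.62700121e+00 -2.16746530e-03] x.gx 0.9999999999999999
-1 [1.61356836e-03 5.14590579e-01 3.06482089e-04] x.gx -0.9999999999999999
dpos tool [-395.86035933  126.13959463 -244.58715916]
```

Top crop g1 shows gauge A: handle face about (360+227/8, 175+456/8) = (388,232), ring (392,185.6). Its size and height fit within about 1 px. It is the larger grey gauge, so I'm moving to it.

```bash
python3 -m inch '[[[0,0,0,0,0.1715,0],[0,0,0,0,0.1715,0],[0,0,0,0,0.1715,0],[-20,0,-36,0,0,0],[-28,0,-51,0,0,0],[-28,0,-51,0,0,0],[-28,0,-51,0,0,0],[-28,0,-51,0,0,0]]]' 93 50
python3 -m inch '[[[-28,0,-51,0,0,0],[-28,0,-51,0,0,0],[-28,30,-51,0,0,0],[-8,50,-16,0,0,0],[0,20,0,0,0,0],[0,0,0,0,0,0]]]'
cat > chk.py <<'E'
from h import *
st=monitor.read_state();p=np.load('gauge.npy');M=R.from_rotvec(st['orientation']).as_matrix()
ca,sa=np.cos(p[2]),np.sin(p[2]);D=np.stack([[-ca,-sa,0],[0,0,-1],[sa,-ca,0]],1)
print('t',st['t'],'pos',st['tool_pos'].round(4),'q',st['q'].round(3),'F',st['force'].round(2),'op',st['opening'])
print('d tool mm to handle, z=12:',(M.T@(np.array([p[0],p[1],.012])-st['tool_pos'])*1e3).round(1),'rot',R.from_matrix(M.T@D).as_rotvec().round(4))
E
python3 chk.py
```

```text
t: 1.1
tool_pos: [0.3901, -0.3307, 0.2263]
orientation: [-0.133, -2.158, 2.157]
force: [0.4, -0.5, 0.3]
opening: 0.0926
t: 1.85
tool_pos: [0.4983, -0.177, 0.1255]
orientation: [-0.126, -2.158, 2.154]
force: [0.3, 0.0, 0.7]
opening: 0.0931
t 1.85 pos [ 0.4983 -0.177   0.1255] q [-0.438  0.015  1.797 -0.     1.334  1.255] F [0.3  0.01 0.71] op 0.09305031921295456
d tool mm to handle, z=12: [ -3.6 113.4  -0.5] rot [0.0016 0.0009 0.0049]
```

```bash
python3 -m inch '[[[-3.5,40,0,0,0,0],[0,30,0,0,0,0.005],[0,25,0,0,0,0],[0,0,0,0,0,0]]]'
python3 - <<'E'
from h import *
for n in('side','top'):
    c=shot(n,n+'1')
    u,v=proj(c,monitor.read_state()['tool_pos'])[0].astype(int)
    cv2.imwrite(f'pics/c_{n}1.png',cv2.resize(c['image'][v-60:v+50,u-60:u+60],None,fx=5,fy=5,interpolation=cv2.INTER_CUBIC))
E
python3 chk.py
```

```text
t: 2.35
tool_pos: [0.5025, -0.1786, 0.0323]
orientation: [-0.136, -2.16, 2.158]
force: [0.1, 1.0, -0.4]
opening: 0.0929
t 2.45 pos [ 0.5044 -0.1794  0.0347] q [-0.438  0.133  1.853  0.002  1.149  1.255] F [ 0.31 -0.9   0.58] op 0.09283362479436634
d tool mm to handle, z=12: [ 3.5 22.6 -2.3] rot [-0.0005 -0.0004 -0.0067]
```

View pics/c_side1.png

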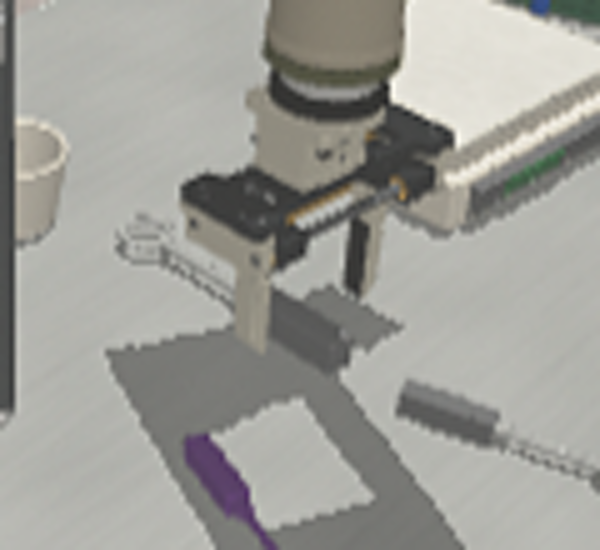

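View pics/c_top1.png

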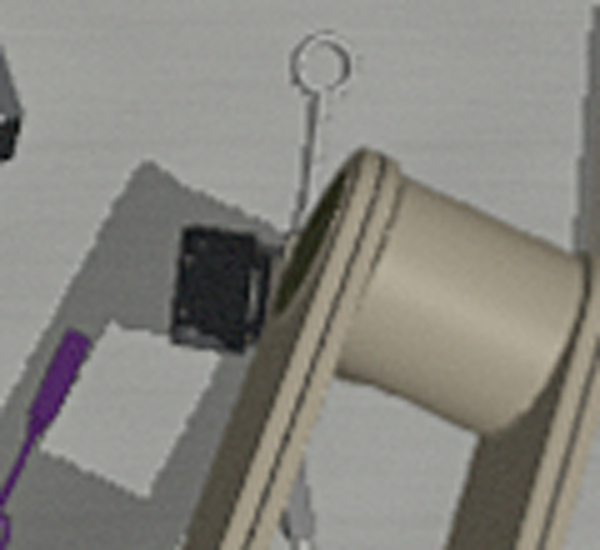

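The side crop shows the open fingers straddling the handle at about (300,330) in the crop, clear of everything else. I'll lower the last 20 mm and close.

```bash
python3 -m inch '[[[2,14,-1,0,0,0],[0,5,0,0,0,0],[0,0,0,0,0,0]]]'
python3 chk.py
```

```text
t: 2.82
tool_pos: [0.5014, -0.1771, 0.0135]
orientation: [-0.137, -2.16, 2.16]
force: [-1.2, -0.2, 0.5]
opening: 0.0933
t 2.825 pos [ 0.5014 -0.1771  0.0135] q [-0.437  0.159  1.869  0.002  1.11   1.256] F [-1.19 -0.18  0.52] op 0.09325927942931206
d tool mm to handle, z=12: [ 0.   1.5 -0.5] rot [ 0.0003  0.0002 -0.004 ]
```

```bash
python3 -m inch '[[[0,0,0,0,0,0],[0,0,0,0,0,0],[0,0,0,0,0,0],[0,0,0,0,0,0],[0,0,0,0,0,0],[0,0,0,0,0,0]]]' 15 55
python3 -m inch '[[[0,-5,0,0,0,0],[0,-20,0,0,0,0],[0,-50,0,0,0,0],[0,-50,0,0,0,0],[0,0,0,0,0,0],[0,0,0,0,0,0]]]' 15 55
python3 - <<'E'
from h import *
for n in('side','top'):
    c=shot(n,n+'2')
    u,v=proj(c,monitor.read_state()['tool_pos'])[0].astype(int)
    cv2.imwrite(f'pics/c_{n}2.png',cv2.resize(c['image'][v-60:v+50,u-60:u+60],None,fx=5,fy=5,interpolation=cv2.INTER_CUBIC))
E
python3 chk.py
```

```text
t: 3.58
tool_pos: [0.5018, -0.1774, 0.014]
orientation: [-0.138, -2.16, 2.161]
force: [-0.1, -0.1, 0.0]
opening: 0.0376
t: 4.32
tool_pos: [0.5008, -0.1771, 0.1384]
orientation: [-0.137, -2.16, 2.16]
force: [-0.4, 0.1, -2.0]
opening: 0.0234
t 4.425 pos [ 0.4998 -0.1767  0.1369] q [-4.380e-01  1.000e-03  1.789e+00  2.000e-03  1.350e+00  1.256e+00] F [-0.43 -1.03 -1.65] op 0.023305184807900656
d tool mm to handle, z=12: [-1.300e+00  1.249e+02 -1.000e-01] rot [ 0.0011  0.0001 -0.0016]
```

View pics/c_side2.png

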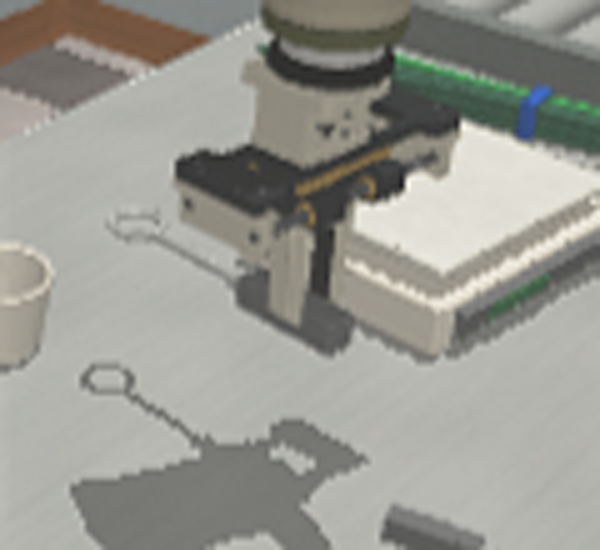

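The side crop shows the gauge lifted, but the jaws closed late (37.6 mm when the lift began), so it sits near the fingertips. I'll set it back down gently and regrip deeper.

```bash
python3 -m inch '[[[0,40,0,0,0,0],[0,40,0,0,0,0],[0,15,0,0,0,0],[0,0,0,0,0,0],[0,0,0,0,0,0]]]' 15 55
python3 - <<'E'
from h import *
p=[];
c=shot('side','side3');st=monitor.read_state();print(st['tool_pos'],st['force'])
u,v=proj(c,st['tool_pos'])[0].astype(int)
cv2.imwrite('pics/c_side3.png',cv2.resize(c['image'][v-40:v+30,u-50:u+40],None,fx=7,fy=7,interpolation=cv2.INTER_CUBIC))
E
```

```text
t: 5.05
tool_pos: [0.5026, -0.1778, 0.0454]
orientation: [-0.14, -2.16, 2.162]
force: [1.2, 0.4, -1.8]
opening: 0.0232
[ 0.50295995 -0.17797943  0.04579131] [ 0.34683237  0.24913454 -1.44453957]
```

View pics/c_side3.png

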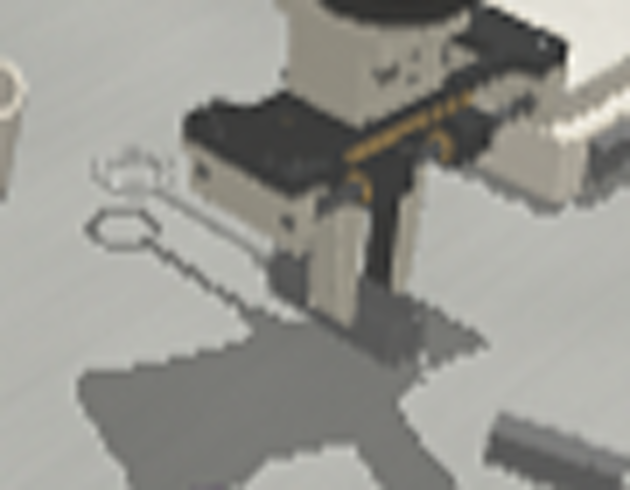

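```bash
python3 -m inch '[[[0,10,0,0,0,0],[0,0,0,0,0,0]]]';  python3 -m inch '[[[0,5,0,0,0,0],[0,0,0,0,0,0]]]'; python3 -m inch '[[[0,3,0,0,0,0],[0,0,0,0,0,0]]]';python3 -m inch '[[[0,3,0,0,0,0],[0,0,0,0,0,0]]]'
```

```text
t: 5.35
tool_pos: [0.5013, -0.1772, 0.0335]
orientation: [-0.137, -2.16, 2.16]
force: [-0.6, 0.6, -2.0]
opening: 0.0237
t: 5.6
tool_pos: [0.5014, -0.1772, 0.0285]
orientation: [-0.137, -2.16, 2.16]
force: [-0.6, -0.3, -1.0]
opening: 0.0234
t: 5.85
tool_pos: [0.5016, -0.1773, 0.0257]
orientation: [-0.138, -2.16, 2.16]
force: [-0.4, -0.2, -2.0]
opening: 0.0237
t: 6.1
tool_pos: [0.502, -0.1775, 0.0233]
orientation: [-0.139, -2.16, 2.161]
force: [-1.0, -0.5, 1.1]
opening: 0.0235
```

```bash
python3 -m inch '[[[0,0,0,0,0,0],[0,0,0,0,0,0],[0,6,0,0,0,0],[0,4,0,0,0,0],[0,0,0,0,0,0]]]' 40; python3 -m inch '[[[0,0,0,0,0,0],[0,0,0,0,0,0],[0,0,0,0,0,0],[0,0,0,0,0,0],[0,0,0,0,0,0],[0,0,0,0,0,0]]]' 15 55
```

```text
t: 6.72
tool_pos: [0.5013, -0.1771, 0.0122]
orientation: [-0.137, -2.16, 2.16]
force: [0.4, -0.6, 0.3]
opening: 0.0404
t: 7.48
tool_pos: [0.5019, -0.1775, 0.0131]
orientation: [-0.138, -2.16, 2.161]
force: [0.1, 0.2, 1.2]
opening: 0.0236
```

```bash
python3 -m inch '[[[0,-5,0,0,0,0],[0,-20,0,0,0,0],[0,-40,0,0,0,0],[10,-40,0,0,0,0],[25,-20,0,0,0,0],[35,0,-10,0,0,0],[30,0,-20,0,0,0],[0,0,-20,0,0,0]]]'; python3 chk.py
python3 -m inch '[[[0,0,0,0,-0.1,0],[0,0,0,0,-0.12,0],[0,0,0,0,-0.12,0],[0,0,0,0,-0.116,0],[0,0,0,0,0,0.1],[0,0,0,0,0,0.12],[0,0,0,0,0,0.12],[0,0,0,0,0,0]]]'; python3 chk.py
```

```text
t: 8.48
tool_pos: [0.4061, -0.1147, 0.1371]
orientation: [-0.138, -2.159, 2.159]
force: [0.1, -0.7, -2.1]
opening: 0.0236
t 8.475 pos [ 0.4061 -0.1147  0.1371] q [-3.980e-01 -3.170e-01  2.073e+00  1.000e-03  1.382e+00  1.296e+00] F [ 0.08 -0.68 -2.1 ] op 0.023585448123626014
d tool mm to handle, z=12: [-101.7  125.5   49.8] rot [ 0.0001 -0.0009 -0.0039]
t: 9.48
tool_pos: [0.4065, -0.1159, 0.1365]
orientation: [0.013, 1.94, -1.834]
force: [-0.4, 0.6, -0.9]
opening: 0.0234
t 9.475 pos [ 0.4065 -0.1159  0.1365] q [-0.652 -0.629  2.328  0.298  1.258  0.523] F [-0.43  0.61 -0.94] op 0.023405385334727847
d tool mm to handle, z=12: [-23.9 141.   88. ] rot [ 0.0764  0.4486 -0.3383]
```

```bash
cat > fk.py <<'E'
from h import *
from scipy.optimize import least_squares
Ry=lambda a:R.from_euler('y',a).as_matrix();Rz=lambda a:R.from_euler('z',a).as_matrix()
def fk(k,q):
    a1,e,d1,L2,A,B,T,tl=k
    r23=Ry(q[1]+q[2]);rw=r23@Rz(q[3])@Ry(q[4])
    p=Rz(q[0])@(np.array([a1,e,d1])+Ry(q[1])@[0,0,L2]+r23@[B,0,A]+rw@[0,0,T])
    return p,Rz(q[0])@rw@Rz(q[5])
E
python3 - <<'E'
from fk import *
D=[([-1.26441712,.131073427,1.48917263,0,1.52297,-.08537],[.22896,-.55406,.2257]),
([-.438,.015,1.797,0,1.334,1.255],[.4983,-.177,.1255]),([-.438,.133,1.853,.002,1.149,1.255],[.5035,-.179,.0335]),
([-.437,.159,1.869,.002,1.11,1.256],[.5014,-.1771,.0135]),([-.438,.001,1.789,.002,1.35,1.256],[.5004,-.1769,.138]),
([-.398,-.317,2.073,.001,1.382,1.296],[.4061,-.1147,.1371]),([-.652,-.629,2.328,.298,1.258,.523],[.4065,-.1159,.1365])]
k0=[.1,0,.4,.45,.45,0,.3,0]
f=lambda k:np.concatenate([fk(k,q)[0]-p for q,p in D]+[[.01*(k[5]),.001*(k[4]-.4)]])
r=least_squares(f,k0);print(r.x.round(3));print((f(r.x)*1e3).round(1))
st=monitor.read_state();print(R.from_rotvec(st['orientation']).as_matrix().round(3));print(fk(r.x,st['q'])[1].round(3))
np.save('k.npy',r.x)
E
```

```text
[-0.002  0.051  0.319  0.37   0.556  0.062  0.37   0.   ]
[ 0.  -0.2  0.2  0.2  0.   0.   0.8  0.   0.9 -0.4  0.2 -0.5 -0.6  0.1
 -0.8 -0.2 -0.1 -0.3 -0.  -0.1  0.4  0.6  0.2]
[[-0.89   0.319  0.324]
 [-0.306  0.108 -0.946]
 [-0.337 -0.941  0.002]]
[[-0.324  0.89   0.319]
 [ 0.946  0.306  0.108]
 [-0.002  0.337 -0.941]]
```

```bash
cat > plan.py <<'E'
from fk import *
k=np.load('k.npy');cabp=np.load('cab.npy')
lo=np.array([-2.96,-.89,.02,-1.34,0,-2.66]);hi=np.array([2.96,2.26,2.5,4.48,2.73,2.66])
C=np.array([[0,-1,0],[0,0,1],[-1,0,0]]).T  # my->tool columns
def tool(q):
    p,M=fk(k,q);return p,np.stack([-M[:,1],M[:,2],-M[:,0]],1)
def target(xL,yL,zL,th,yaw=None,off=0.0):
    """L = leading wire centre in cabinet frame (m)"""
    a=cabp[2] if yaw is None else yaw; ca,sa=np.cos(cabp[2]),np.sin(cabp[2])
    e=np.array([np.cos(a),np.sin(a),0]);gx=np.cos(th)*e+np.array([0,0,np.sin(th)]);gz=-np.sin(th)*e+np.array([0,0,np.cos(th)])
    L=np.array([cabp[0]+ca*xL-sa*yL,cabp[1]+sa*xL+ca*yL,zL])
    H=L-(.178+off)*gx
    x=-gx;y=-gz;return H,np.stack([x,y,np.cross(x,y)],1)
def ik(P,M,q0):
    def f(q):
        p,N=tool(q);return np.r_[(p-P)*10,R.from_matrix(M.T@N).as_rotvec()]
    best=None
    for s in [q0]+[np.clip(q0+np.random.default_rng(i).normal(0,.4,6),lo+.01,hi-.01) for i in range(6)]:
        r=least_squares(f,np.clip(s,lo+1e-3,hi-1e-3),bounds=(lo,hi))
        if best is None or r.cost<best.cost-1e-6: best=r
        if r.cost<1e-7: break
    p,N=tool(best.x);return best.x,np.linalg.norm(p-P)*1e3,np.linalg.norm(R.from_matrix(M.T@N).as_rotvec())
E
python3 - <<'E'
from plan import *
q0=monitor.read_state()['q']
for th in(25,35,45,55,65,75):
  for xL,z in((-.13,.24),(-.07,.26),(-.03,.281),(.008,.281),(.008,.257)):
    q,e,r=ik(*target(xL,0,z,np.radians(th)),q0);print(th,xL,z,q.round(2),round(e,1),round(r,3))
E
```

```text
25 -0.13 0.24 [-0.22 -0.89  2.42  0.22  1.35  0.99] 3.2 0.109
25 -0.07 0.26 [-0.12 -0.82  2.37  0.2   1.2   1.08] 0.0 0.0
25 -0.03 0.281 [-0.07 -0.67  2.25  0.18  1.16  1.13] 0.0 0.0
25 0.008 0.281 [-0.03 -0.53  2.16  0.17  1.1   1.16] 0.0 0.0
25 0.008 0.257 [-0.03 -0.51  2.2   0.17  1.05  1.15] 0.0 0.0
35 -0.13 0.24 [-0.35 -0.89  2.5   0.39  1.28  0.78] 6.1 0.202
35 -0.07 0.26 [-0.19 -0.89  2.5   0.34  1.07  0.94] 1.7 0.051
35 -0.03 0.281 [-0.13 -0.8   2.43  0.31  0.97  1.01] 0.0 0.0
35 0.008 0.281 [-0.07 -0.63  2.34  0.3   0.89  1.04] 0.0 0.0
35 0.008 0.257 [-0.07 -0.6   2.36  0.31  0.84  1.02] 0.0 0.0
45 -0.13 0.24 [-0.38 -0.79  2.5   0.48  1.19  0.67] 8.9 0.33
45 -0.07 0.26 [-0.24 -0.78  2.5   0.46  0.97  0.8 ] 5.0 0.184
45 -0.03 0.281 [-0.17 -0.77  2.5   0.47  0.83  0.84] 2.1 0.074
45 0.008 0.281 [-0.11 -0.67  2.48  0.52  0.66  0.83] 0.0 0.0
45 0.008 0.257 [-0.11 -0.62  2.5   0.56  0.61  0.77] 0.0 0.0
55 -0.13 0.24 [-0.59 -0.54  2.5   0.81  1.19  0.16] 11.6 0.425
55 -0.07 0.26 [-0.35 -0.62  2.5   0.74  0.91  0.45] 8.3 0.291
55 -0.03 0.281 [-0.23 -0.63  2.5   0.73  0.74  0.55] 5.5 0.182
55 0.008 0.281 [-0.15 -0.54  2.5   0.86  0.54  0.46] 2.7 0.08
55 0.008 0.257 [-0.15 -0.47  2.5   0.96  0.51  0.34] 3.2 0.089
65 -0.13 0.24 [-0.88  0.09  2.5   1.37  1.35 -0.86] 11.6 0.417
65 -0.07 0.26 [-0.57 -0.23  2.5   1.34  1.04 -0.4 ] 10.2 0.333
65 -0.03 0.281 [-0.37 -0.37  2.5   1.3   0.78 -0.14] 8.2 0.24
65 0.008 0.281 [-0.22 -0.32  2.5   1.55  0.56 -0.29] 5.4 0.121
65 0.008 0.257 [-0.23 -0.22  2.5   1.74  0.59 -0.52] 5.4 0.108
75 -0.13 0.24 [-0.77  0.54  2.5   1.88  1.5  -1.45] 7.8 0.267
75 -0.07 0.26 [-0.52  0.32  2.5   2.09  1.29 -1.26] 7.4 0.215
75 -0.03 0.281 [-0.37  0.13  2.5   2.16  1.07 -1.11] 6.7 0.156
75 0.008 0.281 [-0.15  0.01  2.5   2.44  0.79 -1.16] 0.9 0.011
75 0.008 0.257 [-0.14  0.11  2.48  2.51  0.83 -1.24] 0.0 0.0
```

```bash
cat > seg.py <<'E'
import sys
from plan import *
from scipy.spatial.transform import Slerp
def cur():
    st=monitor.read_state();p,M=tool(st['q']);return p,M,st
def rows(tgts,n,yaw=None):
    """tgts list of (thdeg,xL,yL,zL mm); n rows each"""
    p,M,st=cur();q=st['q'];print('meas-fk mm',((st['tool_pos']-p)*1e3).round(1),'F',st['force'].round(1),'t',st['t'])
    for (th,xL,yL,zL),m in zip(tgts,n):
        P,N=target(xL/1e3,yL/1e3,zL/1e3,np.radians(th),yaw)
        q,e,r=ik(P,N,q);print('->',th,xL,yL,zL,'H',P.round(3),'q',q.round(2),'err',round(e,1),round(r,3))
        rv=R.from_matrix(M.T@N).as_rotvec()
        for i in range(m):
            a=p+(P-p)*i/m;b=p+(P-p)*(i+1)/m;Ma=M@R.from_rotvec(rv*i/m).as_matrix()
            print('  ',(Ma.T@(b-a)*1e3).round(1).tolist(),(rv/m).round(3).tolist())
        p,M=P,N
def where(off=0):
    p,M,st=cur();p=st['tool_pos'];gx=-M[:,0];L=p+.178*gx;ca,sa=np.cos(cabp[2]),np.sin(cabp[2]);d=L-cabp_w()
    th=np.degrees(np.arcsin(gx[2]));print('t',round(st['t'],2),'L cab mm',np.round([1e3*(ca*d[0]+sa*d[1]),1e3*(-sa*d[0]+ca*d[1]),1e3*L[2]],1),'th',th.round(1),'yaw',np.arctan2(gx[1],gx[0]).round(3),'F',st['force'].round(2),'op',round(st['opening'],4),'q',st['q'].round(2))
def cabp_w(): return np.array([cabp[0],cabp[1],0])
E
python3 - <<'E'
from seg import *
p,M,st=cur()
for n in('side','top'):
    c=shot(n,n+'4');gx=-M[:,0];gy=-M[:,2]
    H=st['tool_pos'];pts=[H+.16*gx+.018*(np.cos(t)*gx+np.sin(t)*gy) for t in np.linspace(0,6.28,40)]+[H,H+.05*gx,H+.139*gx]
    uv=proj(c,pts);u,v=uv.mean(0).astype(int);im=cv2.resize(c['image'][v-50:v+50,u-60:u+60],None,fx=6,fy=6,interpolation=cv2.INTER_CUBIC)
    for a in uv: cv2.circle(im,(int((a[0]-u+60+.5)*6),int((a[1]-v+50+.5)*6)),1,(0,0,255),-1)
    cv2.imwrite(f'pics/r_{n}4.png',im)
rows([(15,-150,0,215),(22,-110,0,235),(28,-80,0,250),(32,-50,0,270),(36,-30,0,281),(38,8,0,281),(38,8,0,257)],[8,2,2,2,2,3,2])
where()
E
```

```text
meas-fk mm [ 0.1 -0.1 -0. ] F [ 1.4 -0.1 -2. ] t 9.575
-> 15 -150 0 215 H [0.351 0.037 0.169] q [-0.17 -0.89  2.39  0.12  1.45  1.07] err 1.0 0.035
   [-0.9, -3.9, -20.3] [-0.0, -0.0, -0.01]
   [-0.9, -3.9, -20.3] [-0.0, -0.0, -0.01]
   [-0.8, -3.9, -20.3] [-0.0, -0.0, -0.01]
   [-0.8, -3.9, -20.3] [-0.0, -0.0, -0.01]
   [-0.7, -3.9, -20.3] [-0.0, -0.0, -0.01]
   [-0.7, -3.9, -20.3] [-0.0, -0.0, -0.01]
   [-0.7, -3.9, -20.3] [-0.0, -0.0, -0.01]
   [-0.6, -3.9, -20.3] [-0.0, -0.0, -0.01]
-> 22 -110 0 235 H [0.396 0.052 0.168] q [-0.16 -0.89  2.42  0.18  1.3   1.05] err 0.7 0.023
   [-22.6, 6.4, 0.0] [-0.0, -0.0, 0.061]
   [-22.1, 7.7, -0.0] [-0.0, -0.0, 0.061]
-> 28 -80 0 250 H [0.431 0.064 0.166] q [-0.16 -0.89  2.45  0.24  1.17  1.03] err 0.4 0.012
   [-17.2, 8.0, -0.0] [0.0, 0.0, 0.052]
   [-16.8, 8.9, 0.0] [0.0, 0.0, 0.052]
-> 32 -50 0 270 H [0.466 0.076 0.176] q [-0.14 -0.84  2.44  0.28  1.06  1.02] err 0.0 0.0
   [-18.2, 4.4, 0.0] [0.0, 0.0, 0.035]
   [-18.0, 5.1, -0.0] [0.0, 0.0, 0.035]
-> 36 -30 0 281 H [0.491 0.085 0.176] q [-0.13 -0.81  2.44  0.33  0.95  0.99] err 0.0 0.0
   [-11.6, 6.8, -0.0] [-0.0, 0.0, 0.035]
   [-11.4, 7.2, 0.0] [-0.0, 0.0, 0.035]
-> 38 8 0 281 H [0.53  0.099 0.171] q [-0.09 -0.65  2.38  0.35  0.82  0.99] err 0.0 0.0
   [-10.3, 9.5, -0.0] [0.0, -0.0, 0.012]
   [-10.2, 9.6, 0.0] [0.0, -0.0, 0.012]
   [-10.1, 9.8, -0.0] [0.0, -0.0, 0.012]
-> 38 8 0 257 H [0.53  0.099 0.147] q [-0.09 -0.62  2.41  0.37  0.77  0.96] err 0.0 0.0
   [7.4, 9.5, 0.0] [0.0, 0.0, 0.0]
   [7.4, 9.5, 0.0] [0.0, 0.0, 0.0]
t 9.57 L cab mm [-150.7 -162.8  197.6] th 19.6 yaw 0.333 F [ 1.37 -0.08 -1.99] op 0.0236 q [-0.65 -0.62  2.32  0.3   1.26  0.52]
```

View pics/r_side4.png

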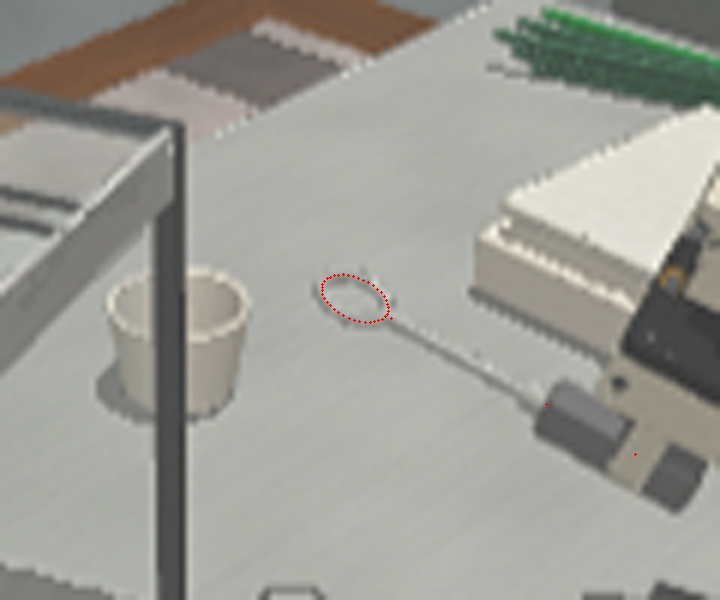

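View pics/r_top4.png

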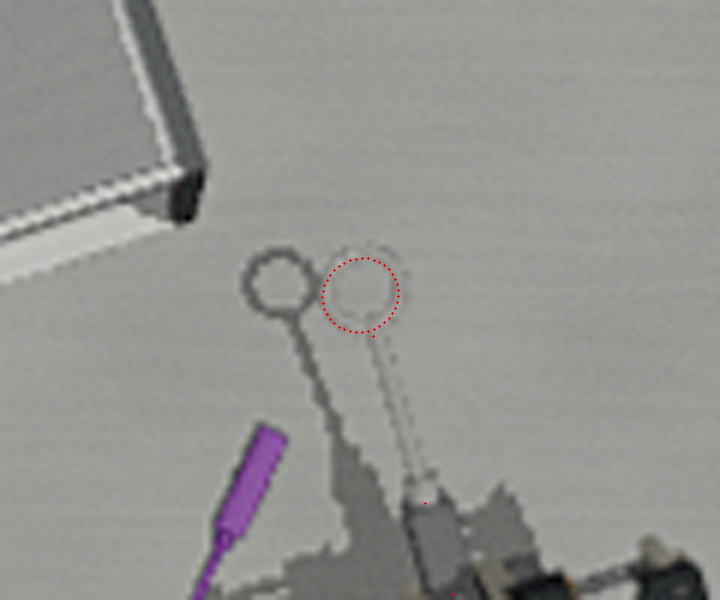

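Run:
```python
from seg import *
q0=cur()[2]['q']
for t in[(5,-130,0,215),(8,-130,0,230),(12,-130,0,230),(12,-130,0,210),(12,-115,0,235),(16,-110,0,235),(16,-110,0,245),(18,-100,0,245),(20,-90,0,250),(22,-80,0,252),(25,-70,0,258),(25,-60,0,262),(29,-60,0,265)]:
    q,e,r=ik(*target(t[1]/1e3,0,t[3]/1e3,np.radians(t[0])),q0);print(t,q.round(2),round(e,1),round(r,3))
```

```text
(5, -130, 0, 215) [-0.06 -0.65  2.19  0.03  1.52  1.18] 0.0 0.0
(8, -130, 0, 230) [-0.08 -0.71  2.22  0.06  1.51  1.16] 0.0 0.0
(12, -130, 0, 230) [-0.11 -0.8   2.3   0.09  1.45  1.12] 0.0 0.0
(12, -130, 0, 210) [-0.11 -0.8   2.33  0.09  1.42  1.12] 0.0 0.0
(12, -115, 0, 235) [-0.09 -0.74  2.26  0.09  1.44  1.14] 0.0 0.0
(16, -110, 0, 235) [-0.12 -0.81  2.32  0.12  1.37  1.11] 0.0 0.0
(16, -110, 0, 245) [-0.12 -0.81  2.31  0.12  1.39  1.11] 0.0 0.0
(18, -100, 0, 245) [-0.12 -0.81  2.33  0.14  1.34  1.11] 0.0 0.0
(20, -90, 0, 250) [-0.12 -0.81  2.33  0.16  1.3   1.1 ] 0.0 0.0
(22, -80, 0, 252) [-0.12 -0.8   2.35  0.17  1.25  1.09] 0.0 0.0
(25, -70, 0, 258) [-0.12 -0.82  2.37  0.2   1.2   1.08] 0.0 0.0
(25, -60, 0, 262) [-0.11 -0.78  2.34  0.2   1.18  1.09] 0.0 0.0
(29, -60, 0, 265) [-0.14 -0.84  2.41  0.25  1.12  1.04] 0.0 0.0
```

Run:
```python
from seg import *
rows([(12,-130,0,225)],[7])
```

```text
meas-fk mm [ 0.1 -0.1 -0. ] F [ 1.4 -0.1 -2. ] t 9.575
-> 12 -130 0 225 H [0.368 0.043 0.188] q [-0.11 -0.8   2.31  0.09  1.45  1.12] err 0.0 0.0
   [-4.3, -6.1, -23.2] [-0.0, -0.0, -0.019]
   [-4.2, -6.2, -23.2] [-0.0, -0.0, -0.019]
   [-4.1, -6.3, -23.2] [-0.0, -0.0, -0.019]
   [-4.0, -6.3, -23.2] [-0.0, -0.0, -0.019]
   [-3.9, -6.4, -23.2] [-0.0, -0.0, -0.019]
   [-3.7, -6.5, -23.2] [-0.0, -0.0, -0.019]
   [-3.6, -6.5, -23.2] [-0.0, -0.0, -0.019]
```

```bash
python3 -m inch '[[[-4.2,-6.2,-23.2,0,0,-0.019],[-4.2,-6.2,-23.2,0,0,-0.019],[-4.1,-6.3,-23.2,0,0,-0.019],[-4,-6.3,-23.2,0,0,-0.019],[-3.9,-6.4,-23.2,0,0,-0.019],[-3.7,-6.5,-23.2,0,0,-0.019],[-3.6,-6.5,-23.2,0,0,-0.019],[0,0,0,0,0,0]]]'
python3 - <<'E'
from seg import *
where();rows([(16,-112,0,238),(19,-98,0,246),(23,-78,0,254)],[2,2,2])
E
```

```text
t: 10.58
tool_pos: [0.3687, 0.0443, 0.189]
orientation: [-0.125, 1.978, -1.914]
force: [0.0, -0.6, -2.4]
opening: 0.0237
t 10.57 L cab mm [-128.9    2.4  226.4] th 12.1 yaw 0.338 F [ 0.   -0.56 -2.44] op 0.0237 q [-0.11 -0.8   2.31  0.09  1.44  1.12]
meas-fk mm [ 0.   0.  -0.4] F [ 0.  -0.6 -2.4] t 10.575
-> 16 -112 0 238 H [0.388 0.049 0.189] q [-0.12 -0.81  2.32  0.12  1.38  1.11] err 0.0 0.0
   [-9.6, 2.3, 0.8] [-0.001, 0.003, 0.034]
   [-9.6, 2.6, 0.7] [-0.001, 0.003, 0.034]
-> 19 -98 0 246 H [0.404 0.055 0.188] q [-0.12 -0.82  2.34  0.15  1.33  1.1 ] err 0.0 0.0
   [-8.0, 2.7, -0.0] [0.0, -0.0, 0.026]
   [-7.9, 2.9, -0.0] [0.0, -0.0, 0.026]
-> 23 -78 0 254 H [0.427 0.063 0.184] q [-0.12 -0.81  2.36  0.18  1.24  1.09] err 0.0 0.0
   [-11.0, 5.7, -0.0] [-0.0, -0.0, 0.035]
   [-10.8, 6.1, -0.0] [-0.0, -0.0, 0.035]
```

```bash
python3 -m inch '[[[-9.6,2.3,0.8,0,0.003,0.034],[-9.6,2.6,0.7,0,0.003,0.034],[-8,2.7,0,0,0,0.026],[-8,2.9,0,0,0,0.026],[-11,5.7,0,0,0,0.035],[-10.8,6.1,0,0,0,0.035],[0,0,0,0,0,0],[0,0,0,0,0,0]]]'
cat > view.py <<'E'
import sys
from seg import *
tag=sys.argv[1];p,M,st=cur()
for n in('side','top'):
    c=shot(n,n+tag);gx=-M[:,0];gy=-M[:,2];H=st['tool_pos']
    o=proj(c,[cabp[0],cabp[1],.26])[0].astype(int);u,v=o
    im=cv2.resize(c['image'][v-35:v+40,u-45:u+45],None,fx=8,fy=8,interpolation=cv2.INTER_CUBIC)
    im=cv2.convertScaleAbs(im,alpha=1.3,beta=0)
    if len(sys.argv)>2:
        for a in proj(c,[H+.16*gx+.018*(np.cos(t)*gx+np.sin(t)*gy) for t in np.linspace(0,6.28,40)]): cv2.circle(im,(int((a[0]-u+45+.5)*8),int((a[1]-v+35+.5)*8)),1,(0,0,255),-1)
    print(n,'crop origin',u-45,v-35)
    cv2.imwrite(f'pics/v_{n}{tag}.png',im)
where()
E
python3 view.py 5 o
```

```text
t: 11.58
tool_pos: [0.4264, 0.0609, 0.1828]
orientation: [0.071, 1.921, -1.798]
force: [0.2, -1.0, -1.6]
opening: 0.0236
side crop origin 234 153
top crop origin 236 140
t 11.68 L cab mm [-79.   -2.6 252.6] th 23.0 yaw 0.328 F [-0.56  0.84 -1.45] op 0.024 q [-0.13 -0.82  2.36  0.18  1.24  1.09]
```

View pics/v_side5.png

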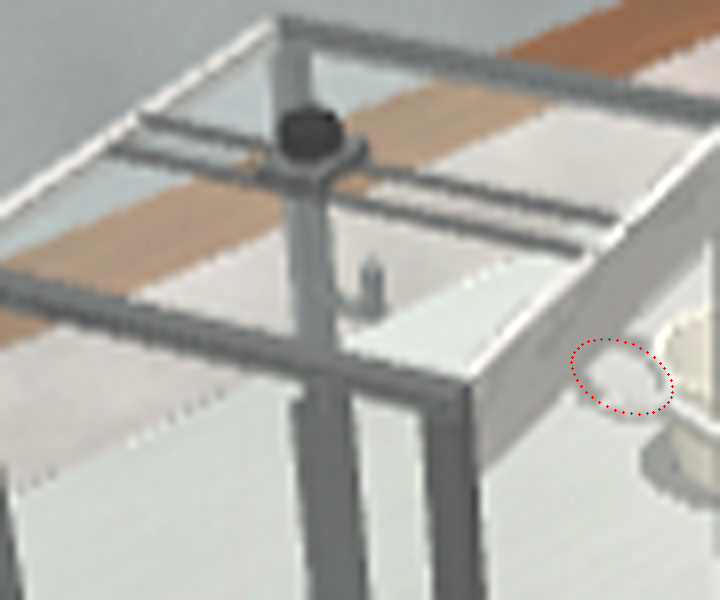

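View pics/v_top5.png

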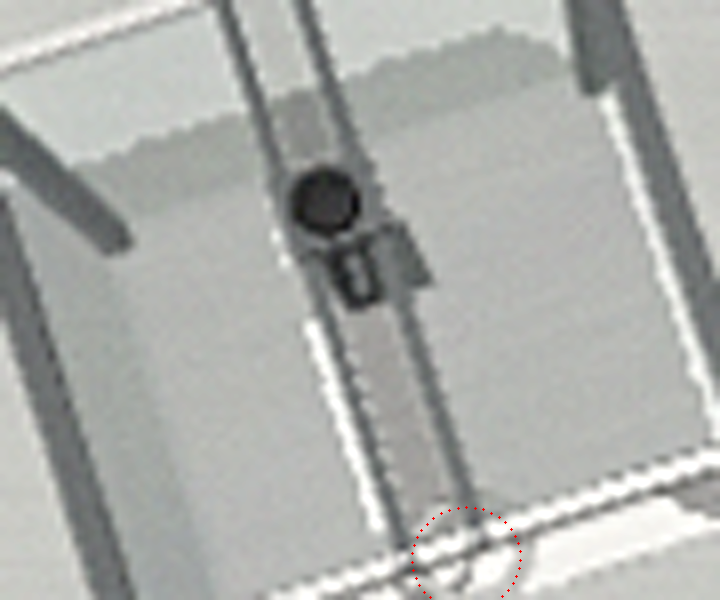

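The side crop shows the ring under the apron at crop (630,378) = px (313,200), agreeing with the prediction within about 1 px. The hook tip is visible at crop (372,270). I'll advance further.

Run:
```python
from seg import *
where();rows([(26,-60,0,264),(30,-45,0,275),(34,-28,0,281)],[2,2,2])
```

```text
t 11.68 L cab mm [-79.   -2.6 252.6] th 23.0 yaw 0.328 F [-0.56  0.84 -1.45] op 0.024 q [-0.13 -0.82  2.36  0.18  1.24  1.09]
meas-fk mm [ 0.   0.  -0.3] F [-0.6  0.8 -1.5] t 11.675
-> 26 -60 0 264 H [0.448 0.07  0.186] q [-0.12 -0.79  2.36  0.21  1.17  1.08] err 0.0 0.0
   [-11.0, 3.2, -0.9] [-0.002, -0.002, 0.026]
   [-11.0, 3.5, -0.9] [-0.002, -0.002, 0.026]
-> 30 -45 0 275 H [0.467 0.077 0.186] q [-0.12 -0.8   2.38  0.25  1.09  1.06] err 0.0 0.0
   [-9.4, 4.6, 0.0] [0.0, 0.0, 0.035]
   [-9.2, 4.9, -0.0] [0.0, 0.0, 0.035]
-> 34 -28 0 281 H [0.49  0.085 0.181] q [-0.12 -0.78  2.41  0.3   0.99  1.02] err 0.0 0.0
   [-9.1, 7.9, -0.0] [-0.0, -0.0, 0.035]
   [-8.8, 8.2, -0.0] [-0.0, -0.0, 0.035]
```

```bash
python3 -m inch '[[[-11,3.2,-0.9,-0.001,-0.001,0.026],[-11,3.5,-0.9,-0.001,-0.001,0.026],[-9.4,4.6,0,0,0,0.035],[-9.2,4.9,0,0,0,0.035],[-9.1,7.9,0,0,0,0.035],[-8.8,8.2,0,0,0,0.035],[0,0,0,0,0,0],[0,0,0,0,0,0]]]'
python3 view.py 6 o; python3 view.py 7
```

```text
t: 12.68
tool_pos: [0.4896, 0.0846, 0.181]
orientation: [0.244, 1.847, -1.668]
force: [-0.2, 0.8, -1.4]
opening: 0.0241
side crop origin 234 153
top crop origin 236 140
t 12.78 L cab mm [-27.8  -0.5 280.9] th 34.0 yaw 0.33 F [ 0.55 -0.57 -2.15] op 0.0236 q [-0.11 -0.78  2.41  0.29  0.99  1.03]
side crop origin 234 153
top crop origin 236 140
t 12.88 L cab mm [-27.7  -0.5 280.9] th 34.0 yaw 0.33 F [ 0.36  0.28 -1.4 ] op 0.0236 q [-0.12 -0.78  2.41  0.29  0.98  1.03]
```

View pics/v_side7.png

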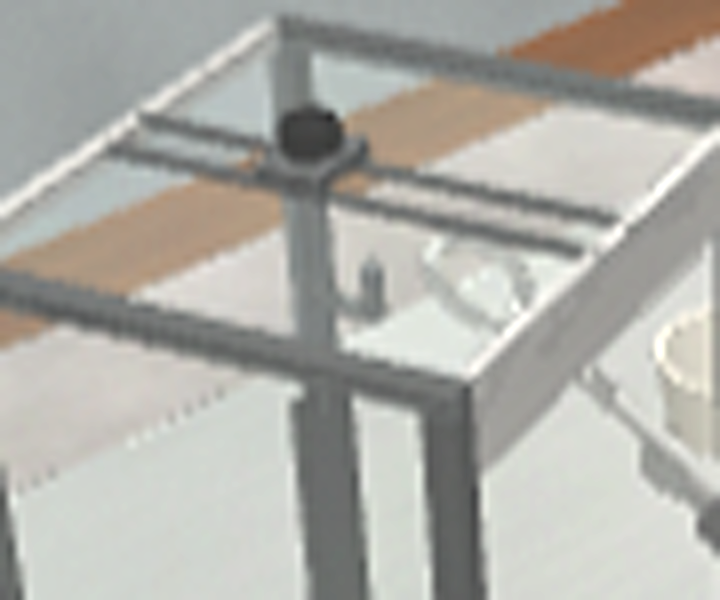

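View pics/v_top7.png

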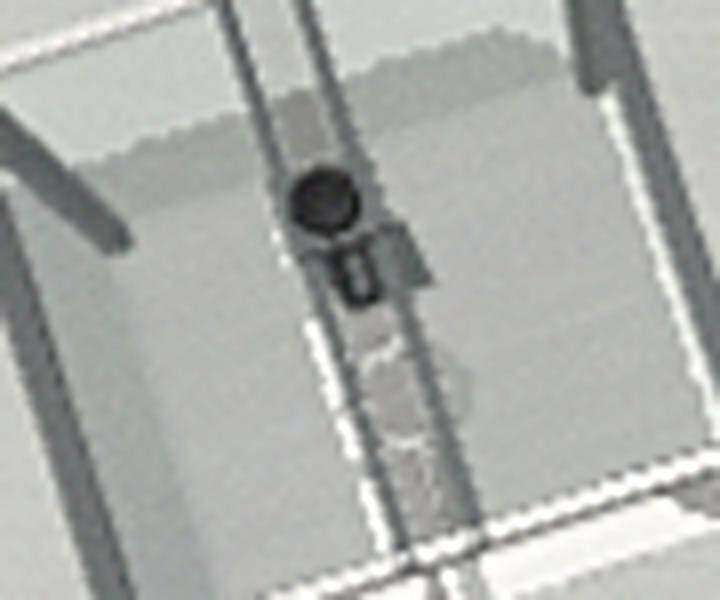

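View pics/v_side6.png

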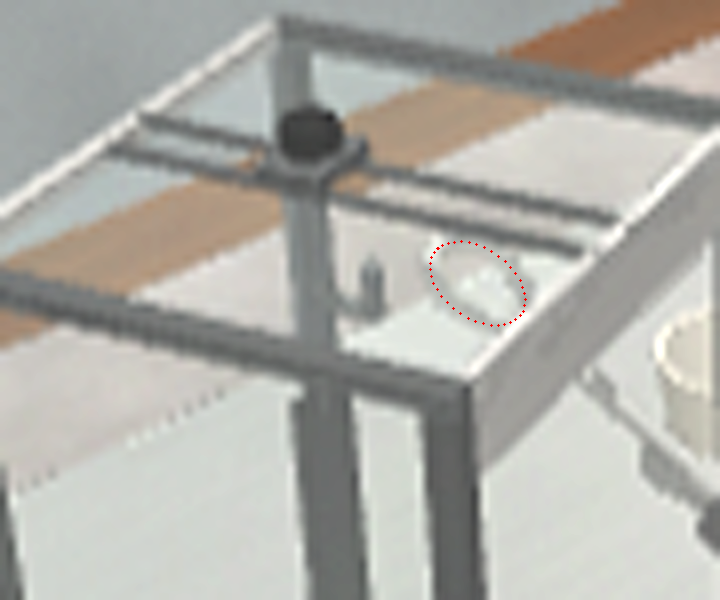

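Both crops show the ring inside under the roof slot, leading wire at top-crop (380,350), about 25 mm short of the hook tip at (358,281). Tip is at about x = -2.5. I'll advance 35 mm so the wire lies over the gap.

Run:
```python
from seg import *
rows([(37,-4,0,281.5),(38,7.5,0,281.5)],[3,2])
```

```text
meas-fk mm [ 0.  -0.  -0.1] F [ 0.4  0.3 -1.4] t 12.875
-> 37 -4 0 281.5 H [0.517 0.094 0.174] q [-0.1  -0.7   2.4   0.33  0.87  1.  ] err 0.0 0.0
   [-6.7, 7.4, -0.1] [-0.001, -0.001, 0.017]
   [-6.6, 7.5, -0.0] [-0.001, -0.001, 0.017]
   [-6.5, 7.6, -0.0] [-0.001, -0.001, 0.017]
-> 38 7.5 0 281.5 H [0.53  0.099 0.172] q [-0.09 -0.66  2.38  0.35  0.82  0.99] err 0.0 0.0
   [-4.6, 5.0, -0.0] [0.0, 0.0, 0.009]
   [-4.6, 5.1, 0.0] [0.0, 0.0, 0.009]
```

```bash
python3 -m inch '[[[-6.7,7.4,0,-0.001,-0.001,0.017],[-6.6,7.5,0,-0.001,-0.001,0.017],[-6.5,7.6,0,-0.001,-0.001,0.017],[0,0,0,0,0,0]]]';python3 -m inch '[[[-4.6,5,0,0,0,0.009],[-4.6,5.1,0,0,0,0.009],[0,0,0,0,0,0],[0,0,0,0,0,0]]]'
python3 view.py 8
```

```text
t: 13.38
tool_pos: [0.5171, 0.0943, 0.1727]
orientation: [0.284, 1.828, -1.63]
force: [-0.9, 0.9, -1.9]
opening: 0.0234
t: 13.88
tool_pos: [0.5299, 0.0985, 0.1713]
orientation: [0.301, 1.819, -1.618]
force: [-0.1, -0.7, -2.1]
opening: 0.0236
side crop origin 234 153
top crop origin 236 140
t 13.97 L cab mm [  7.5   0.  281. ] th 38.0 yaw 0.334 F [-1.05 -0.19 -1.99] op 0.0236 q [-0.09 -0.65  2.38  0.35  0.83  0.99]
```

View pics/v_side8.png

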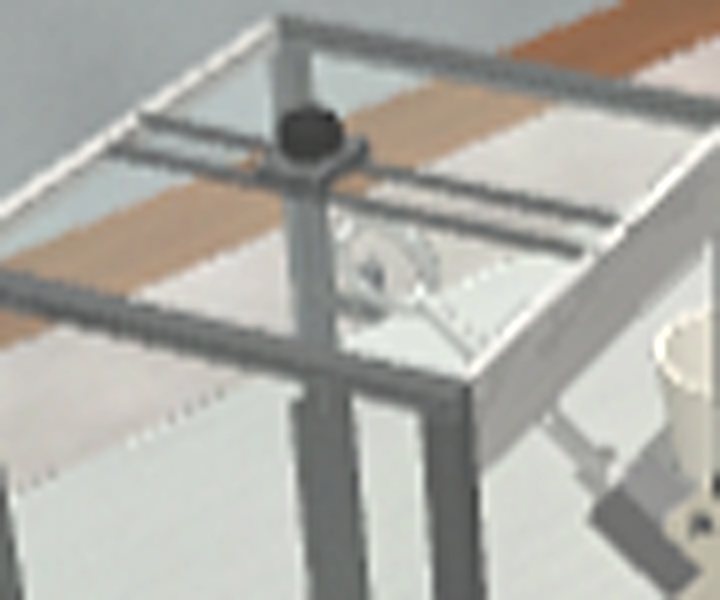

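View pics/v_top8.png

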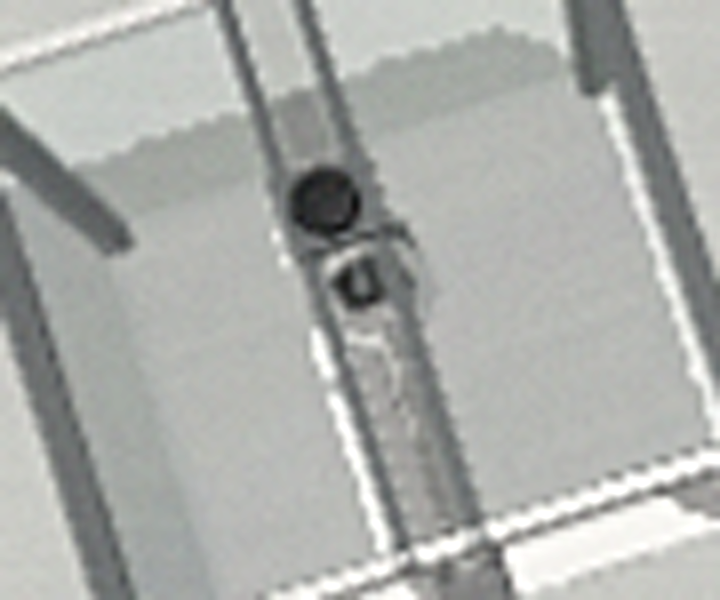

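The crops show the hook tip inside the ring (side-crop tip (372,275), ring around it) with no contact force. Lowering by feel.

```bash
python3 -m inch '[[[1.8,2.4,0,0,0,0],[1.8,2.4,0,0,0,0],[0,0,0,0,0,0]]]';python3 -m inch '[[[1.8,2.4,0,0,0,0],[1.8,2.4,0,0,0,0],[0,0,0,0,0,0]]]'; python3 -m inch '[[[1.8,2.4,0,0,0,0],[0,0,0,0,0,0]]]'; python3 -c "
from seg import *
where()"
```

```text
t: 14.35
tool_pos: [0.5298, 0.0985, 0.1647]
orientation: [0.301, 1.819, -1.618]
force: [-0.2, 0.9, -2.4]
opening: 0.0233
t: 14.72
tool_pos: [0.5299, 0.0986, 0.1588]
orientation: [0.301, 1.819, -1.618]
force: [0.4, 0.7, -2.1]
opening: 0.0237
t: 14.98
tool_pos: [0.53, 0.0986, 0.1559]
orientation: [0.301, 1.819, -1.618]
force: [-1.1, -1.0, -2.2]
opening: 0.0236
t 14.97 L cab mm [7.700e+00 1.000e-01 2.653e+02] th 37.9 yaw 0.333 F [-1.09 -0.99 -2.19] op 0.0236 q [-0.09 -0.63  2.4   0.36  0.79  0.97]
```

```bash
python3 -m inch '[[[1.8,2.4,0,0,0,0],[0,0,0,0,0,0]]]';python3 -m inch '[[[1.2,1.6,0,0,0,0],[0,0,0,0,0,0]]]'; python3 -m inch '[[[1.2,1.6,0,0,0,0],[0,0,0,0,0,0]]]'; python3 -c "
from seg import *
where()"
```

```text
t: 15.22
tool_pos: [0.5301, 0.0986, 0.1529]
orientation: [0.301, 1.819, -1.618]
force: [0.8, 0.1, -1.3]
opening: 0.0237
t: 15.48
tool_pos: [0.5302, 0.0986, 0.151]
orientation: [0.301, 1.819, -1.618]
force: [1.0, 0.0, -1.5]
opening: 0.0236
t: 15.72
tool_pos: [0.5302, 0.0986, 0.1491]
orientation: [0.301, 1.819, -1.618]
force: [-0.2, -0.0, -1.6]
opening: 0.0233
t 15.72 L cab mm [7.900e+00 1.000e-01 2.585e+02] th 37.9 yaw 0.333 F [-0.16 -0.04 -1.55] op 0.0233 q [-0.09 -0.62  2.41  0.37  0.77  0.96]
```

```bash
python3 -m inch '[[[0.9,1.2,0,0,0,0],[0,0,0,0,0,0]]]';python3 -m inch '[[[0.6,0.8,0,0,0,0],[0,0,0,0,0,0]]]'; python3 -m inch '[[[0.6,0.8,0,0,0,0],[0,0,0,0,0,0]]]'; python3 view.py 9
```

```text
t: 15.98
tool_pos: [0.5304, 0.0986, 0.1478]
orientation: [0.301, 1.819, -1.618]
force: [-0.2, 0.5, -0.7]
opening: 0.0235
t: 16.23
tool_pos: [0.5307, 0.0987, 0.1472]
orientation: [0.302, 1.818, -1.617]
force: [-0.1, 0.7, -0.1]
opening: 0.0234
t: 16.48
tool_pos: [0.5309, 0.0986, 0.1465]
orientation: [0.302, 1.818, -1.617]
force: [1.1, 0.6, 0.9]
opening: 0.0239
side crop origin 234 153
top crop origin 236 140
t 16.57 L cab mm [ 8.300e+00 -1.000e-01  2.561e+02] th 38.0 yaw 0.334 F [1.3  0.76 1.41] op 0.0235 q [-0.09 -0.62  2.41  0.37  0.77  0.96]
```

View pics/v_side9.png

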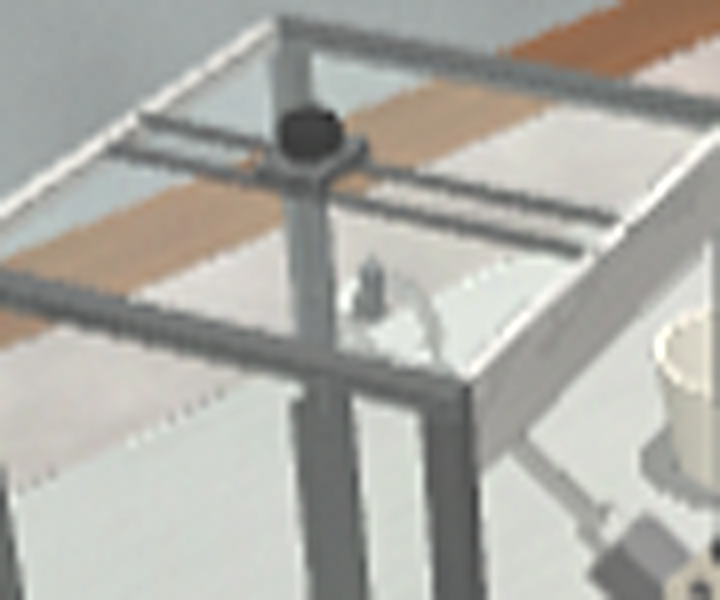

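View pics/v_top9.png

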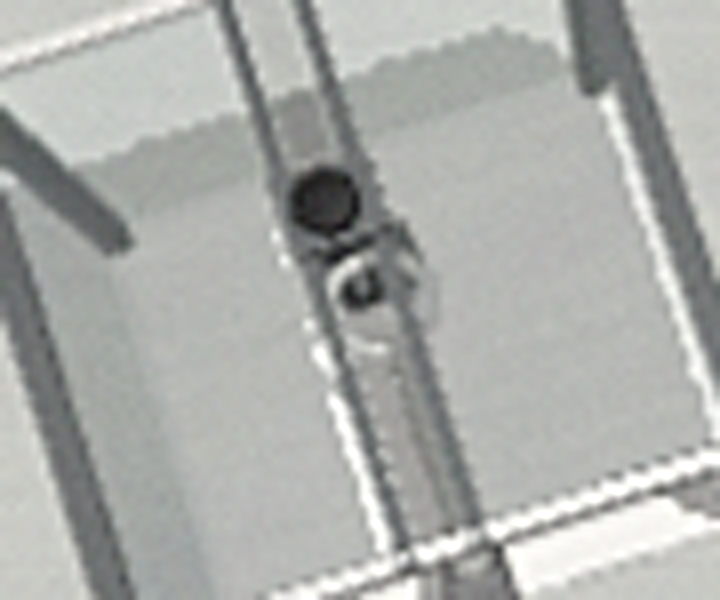

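The crops show the hook tip standing up through the ring, and Fz went from -2 to about +1: the hook is carrying the weight. Next I find tool tilts reachable along the arc to a more upright gauge, with the gauge pivoting in a light grip.

```bash
cat >> plan.py <<'E'
def targetp(xL,yL,zL,th,ph,r=.178):
    """gauge at th, tool pitched as for gauge tilt ph; TCP on handle centre"""
    H,_=target(xL,yL,zL,th,off=r-.178); _,N=target(xL,yL,zL,ph); return H,N
E
python3 - <<'E'
from plan import *
q0=monitor.read_state()['q']
for th in(45,50,55,60,65,70,75):
  for ph in (30,38,42,46,50,55,60):
    P,N=targetp(.008,0,.257,np.radians(th),np.radians(ph));q,e,r=ik(P,N,q0)
    s,c=np.sin(np.radians(ph)),np.cos(np.radians(ph));hx=8-178*np.cos(np.radians(th))
    if e<.5: print(th,ph,q.round(2),round(e,1),'body front x',round(hx-76*s+37.5*c,1),'H z',P[2].round(3))
E
```

```text
45 30 [-0.02 -0.42  2.25  0.24  0.82  1.1 ] 0.0 body front x -123.4 H z 0.131
45 38 [-0.07 -0.53  2.39  0.38  0.7   0.95] 0.0 body front x -135.1 H z 0.131
45 42 [-0.09 -0.59  2.45  0.48  0.65  0.85] 0.0 body front x -140.9 H z 0.131
45 46 [-0.12 -0.62  2.5   0.58  0.61  0.75] 0.5 body front x -146.5 H z 0.131
50 30 [-0.01 -0.36  2.23  0.24  0.79  1.1 ] 0.0 body front x -111.9 H z 0.121
50 38 [-0.05 -0.47  2.37  0.39  0.66  0.94] 0.0 body front x -123.7 H z 0.121
50 42 [-0.08 -0.52  2.43  0.5   0.6   0.84] 0.0 body front x -129.4 H z 0.121
50 46 [-0.1  -0.56  2.49  0.63  0.54  0.7 ] 0.0 body front x -135.0 H z 0.121
55 30 [-0.   -0.31  2.21  0.24  0.75  1.1 ] 0.0 body front x -99.6 H z 0.111
55 38 [-0.04 -0.4   2.34  0.4   0.62  0.94] 0.0 body front x -111.3 H z 0.111
55 42 [-0.06 -0.45  2.4   0.51  0.55  0.82] 0.0 body front x -117.1 H z 0.111
55 46 [-0.09 -0.48  2.46  0.66  0.5   0.67] 0.0 body front x -122.7 H z 0.111
60 30 [ 0.01 -0.25  2.18  0.24  0.72  1.11] 0.0 body front x -86.5 H z 0.103
60 38 [-0.03 -0.34  2.31  0.41  0.58  0.93] 0.0 body front x -98.2 H z 0.103
60 42 [-0.0
[... 1057 characters left out ...]
 H z 0.09
70 55 [-0.08 -0.27  2.46  1.48  0.34 -0.15] 0.0 body front x -93.6 H z 0.09
70 60 [-0.1  -0.23  2.5   1.89  0.4  -0.57] 0.0 body front x -99.9 H z 0.09
75 30 [ 0.04 -0.09  2.08  0.24  0.66  1.13] 0.0 body front x -43.6 H z 0.085
75 38 [ 0.01 -0.16  2.2   0.42  0.5   0.94] 0.0 body front x -55.3 H z 0.085
75 42 [-0.01 -0.19  2.26  0.57  0.43  0.79] 0.0 body front x -61.1 H z 0.085
75 46 [-0.02 -0.21  2.32  0.79  0.36  0.56] 0.0 body front x -66.7 H z 0.085
75 50 [-0.04 -0.21  2.36  1.09  0.32  0.25] 0.0 body front x -72.2 H z 0.085
75 55 [-0.06 -0.2   2.42  1.56  0.32 -0.22] 0.0 body front x -78.8 H z 0.085
75 60 [-0.08 -0.16  2.46  1.97  0.39 -0.65] 0.0 body front x -85.1 H z 0.085
```

```bash
cat >> seg.py <<'E'
def rowsp(tg,n,zL=.2568,xL=.008):
    p,M,st=cur();q=st['q'];p=st['tool_pos']
    for (th,ph),m in zip(tg,n):
        P0,M0=p,M;th0=globals().get('th_prev',None)
        for i in range(m):
            f=(i+1)/m;a=tgprev[0]+(th-tgprev[0])*f;b=tgprev[1]+(ph-tgprev[1])*f
            P,N=targetp(xL,0,zL,np.radians(a),np.radians(b));q2,e,r=ik(P,N,q)
            print(round(a,1),round(b,1),'|',(M.T@(P-p)*1e3).round(1).tolist(),R.from_matrix(M.T@N).as_rotvec().round(3).tolist(),'dq/limit',round(np.max(np.abs(q2-q)/.125/np.array([2.39,2.39,2.79,3.14,3.14,3.14])),2),'e',round(e,1),'q',q2.round(2));p,M,q=P,N,q2
        tgprev[:]=[th,ph]
tgprev=[38,38]
E
python3 - <<'E'
from seg import *
where();rowsp([(44,42),(50,44),(56,47),(62,52),(66,55),(69,58)],[3,3,3,3,3,3])
E
```

```text
t 16.57 L cab mm [ 8.300e+00 -1.000e-01  2.561e+02] th 38.0 yaw 0.334 F [1.3  0.76 1.41] op 0.0235 q [-0.09 -0.62  2.41  0.37  0.77  0.96]
40.0 39.3 | [-0.3, 5.4, -0.2] [0.001, 0.001, 0.023] dq/limit 0.09 e 0.0 q [-0.09 -0.62  2.43  0.4   0.73  0.93]
42.0 40.7 | [-0.2, 6.2, -0.0] [0.0, -0.0, 0.023] dq/limit 0.1 e 0.0 q [-0.09 -0.61  2.44  0.43  0.69  0.9 ]
44.0 42.0 | [-0.3, 6.2, 0.0] [-0.0, 0.0, 0.023] dq/limit 0.1 e 0.0 q [-0.1  -0.6   2.46  0.47  0.66  0.86]
46.0 42.7 | [-0.3, 6.2, -0.0] [0.0, -0.0, 0.012] dq/limit 0.07 e 0.0 q [-0.09 -0.58  2.46  0.5   0.63  0.83]
48.0 43.3 | [-0.5, 6.2, -0.0] [-0.0, 0.0, 0.012] dq/limit 0.07 e 0.0 q [-0.09 -0.56  2.46  0.53  0.6   0.8 ]
50.0 44.0 | [-0.6, 6.2, 0.0] [0.0, -0.0, 0.012] dq/limit 0.08 e 0.0 q [-0.09 -0.54  2.46  0.56  0.57  0.77]
52.0 45.0 | [-0.8, 6.2, 0.0] [-0.0, 0.0, 0.017] dq/limit 0.12 e 0.0 q [-0.09 -0.52  2.46  0.6   0.54  0.73]
54.0 46.0 | [-0.9, 6.2, 0.0] [0.0, -0.0, 0.017] dq/limit 0.13 e 0.0 q [-0.09 -0.49  2.47  0.66  0.5   0.68]
56.0 47.0 | [-1.0, 6.1, -0.0] [0.0, -0.0, 0.017] dq/limit 0.15 e 0.0 q [-0.09 -0.47  2.47  0
[... 291 characters left out ...]
 0.37 e 0.0 q [-0.09 -0.39  2.49  1.09  0.38  0.24]
63.3 53.0 | [-0.8, 4.1, -0.0] [0.0, 0.0, 0.017] dq/limit 0.26 e 0.0 q [-0.1  -0.37  2.49  1.19  0.37  0.14]
64.7 54.0 | [-0.8, 4.1, -0.0] [0.0, -0.0, 0.017] dq/limit 0.27 e 0.0 q [-0.1  -0.35  2.49  1.29  0.36  0.03]
66.0 55.0 | [-0.8, 4.1, 0.0] [-0.0, 0.0, 0.017] dq/limit 0.28 e 0.0 q [-0.1  -0.33  2.49  1.4   0.35 -0.08]
67.0 56.0 | [-0.6, 3.0, 0.0] [-0.0, 0.0, 0.017] dq/limit 0.27 e 0.0 q [-0.1  -0.31  2.49  1.51  0.35 -0.18]
68.0 57.0 | [-0.6, 3.0, 0.0] [-0.0, -0.0, 0.017] dq/limit 0.27 e 0.0 q [-0.1  -0.29  2.49  1.61  0.36 -0.29]
69.0 58.0 | [-0.6, 3.0, 0.0] [0.0, 0.0, 0.017] dq/limit 0.27 e 0.0 q [-0.1  -0.26  2.49  1.72  0.37 -0.4 ]
```

```bash
python3 -m inch '[[[0,0,0,0,0,0],[-0.3,5.4,0,0,0,0.023],[-0.2,6.2,0,0,0,0.023],[-0.3,6.2,0,0,0,0.023],[0,0,0,0,0,0]]]' 15 8
python3 -c "
from seg import *
where()"
python3 -m inch '[[[-0.3,6.2,0,0,0,0.012],[-0.5,6.2,0,0,0,0.012],[-0.6,6.2,0,0,0,0.012],[0,0,0,0,0,0]]]'
python3 -c "
from seg import *
where()"
```

```text
t: 17.2
tool_pos: [0.5408, 0.1026, 0.1308]
orientation: [0.359, 1.791, -1.571]
force: [-0.1, -0.4, -0.3]
opening: 0.024
t 17.2 L cab mm [1.140e+01 2.000e-01 2.495e+02] th 41.8 yaw 0.332 F [-0.12 -0.42 -0.31] op 0.024 q [-0.1  -0.6   2.46  0.48  0.66  0.85]
t: 17.7
tool_pos: [0.5544, 0.1072, 0.1191]
orientation: [0.39, 1.774, -1.545]
force: [-0.2, -0.0, -0.3]
opening: 0.0239
t 17.7 L cab mm [2.130e+01 2.000e-01 2.427e+02] th 43.9 yaw 0.333 F [-0.25 -0.02 -0.26] op 0.0239 q [-0.09 -0.54  2.46  0.56  0.57  0.77]
```

Forces stay under 1 N and the gauge is pivoting in the light grip. Checking by camera.

```bash
cat > view2.py <<'E'
import sys
from seg import *
tag=sys.argv[1]
c=shot('side','side'+tag);cv2.imwrite(f'pics/w{tag}.png',cv2.resize(c['image'][140:300,215:365],None,fx=3.7,fy=3.7,interpolation=cv2.INTER_CUBIC));where()
E
python3 view2.py 10
```

```text
t 17.75 L cab mm [2.120e+01 2.000e-01 2.428e+02] th 43.9 yaw 0.333 F [ 0.17 -0.19 -1.8 ] op 0.0241 q [-0.09 -0.54  2.46  0.56  0.57  0.77]
```

View pics/w10.png

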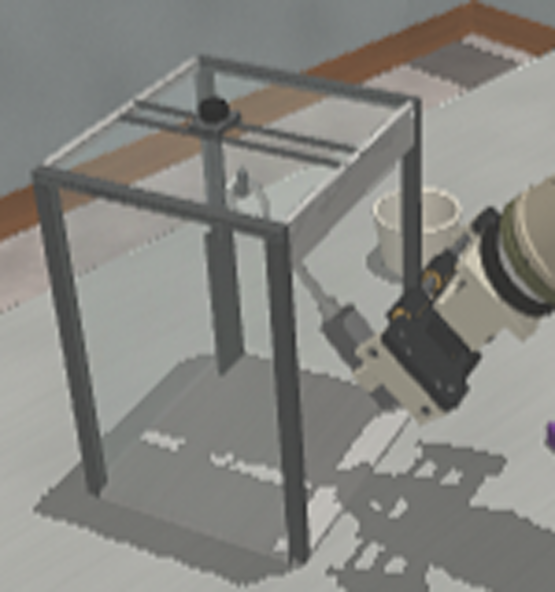

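The picture shows the ring still on the hook at (243,185), the gauge steeper, and the gripper clear of the post. Continuing.

```bash
python3 -m inch '[[[-0.8,6.2,0,0,0,0.017],[-0.9,6.2,0,0,0,0.017],[-1,6.1,0,0,0,0.017],[0,0,0,0,0,0]]]'
python3 -m inch '[[[-1.1,6.1,0,0,0,0.026],[-1.1,6.1,0,0,0,0.026],[-1.2,6.1,0,0,0,0.026],[0,0,0,0,0,0]]]'
python3 -c "
from seg import *
where();p,M,st=cur();tgprev[:]=[62,51.5];rowsp([(65.5,53.5)],[3])"
```

```text
t: 18.25
tool_pos: [0.5687, 0.112, 0.1086]
orientation: [0.432, 1.75, -1.51]
force: [-0.3, -0.4, -1.4]
opening: 0.024
t: 18.75
tool_pos: [0.5839, 0.1173, 0.0994]
orientation: [0.495, 1.714, -1.454]
force: [0.0, -0.2, -0.1]
opening: 0.0243
t 18.75 L cab mm [ 35.4   0.  238.5] th 51.4 yaw 0.332 F [ 0.   -0.19 -0.14] op 0.0243 q [-0.09 -0.39  2.48  1.05  0.38  0.28]
63.2 52.2 | [-0.9, 3.5, 0.1] [0.002, -0.0, 0.014] dq/limit 0.18 e 0.0 q [-0.09 -0.38  2.48  1.12  0.37  0.21]
64.3 52.8 | [-0.7, 3.6, 0.0] [0.0, 0.0, 0.012] dq/limit 0.18 e 0.0 q [-0.09 -0.36  2.48  1.19  0.36  0.14]
65.5 53.5 | [-0.8, 3.5, 0.0] [-0.0, 0.0, 0.012] dq/limit 0.19 e 0.0 q [-0.09 -0.34  2.48  1.27  0.35  0.06]
```

```bash
python3 -m inch '[[[-0.8,3.5,0,0,0,0.013],[-0.8,3.5,0,0,0,0.013],[-0.8,3.5,0,0,0,0.013],[-0.6,3,0,0,0,0.013],[0,0,0,0,0,0],[0,0,0,0,0,0]]]'
python3 view2.py 11; python3 view.py 11
python3 -c "
from h import *
im=load('top11')['image'];cv2.imwrite('pics/t11.png',cv2.resize(im[110:260,215:365],None,fx=4,fy=4,interpolation=cv2.INTER_CUBIC))"
```

```text
t: 19.5
tool_pos: [0.5956, 0.1214, 0.0936]
orientation: [0.535, 1.688, -1.417]
force: [-0.3, 1.1, -0.8]
opening: 0.0241
t 19.55 L cab mm [ 40.5   0.3 238.2] th 54.3 yaw 0.334 F [-0.5  -0.66 -0.89] op 0.0239 q [-0.09 -0.32  2.48  1.36  0.35 -0.03]
side crop origin 234 153
top crop origin 236 140
t 19.65 L cab mm [4.050e+01 2.000e-01 2.382e+02] th 54.4 yaw 0.334 F [ 0.84 -0.25 -0.43] op 0.024 q [-0.09 -0.32  2.48  1.36  0.35 -0.03]
```

View pics/w11.png

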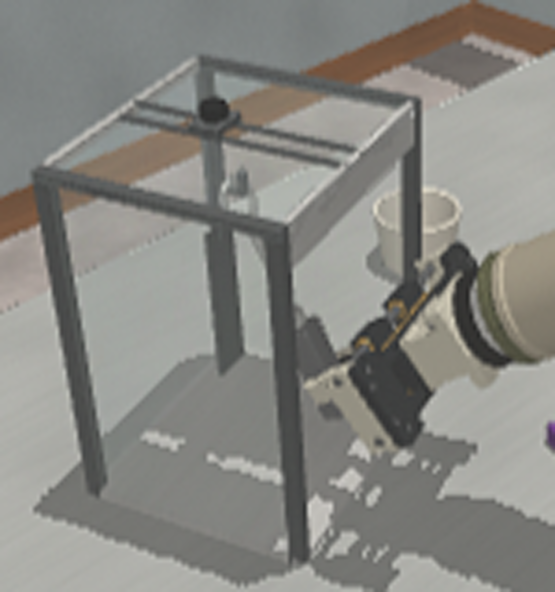

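View pics/t11.png

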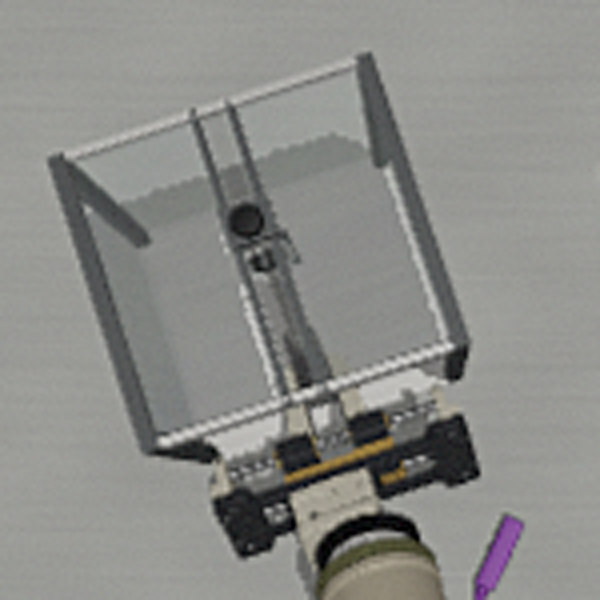

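View pics/v_side11.png

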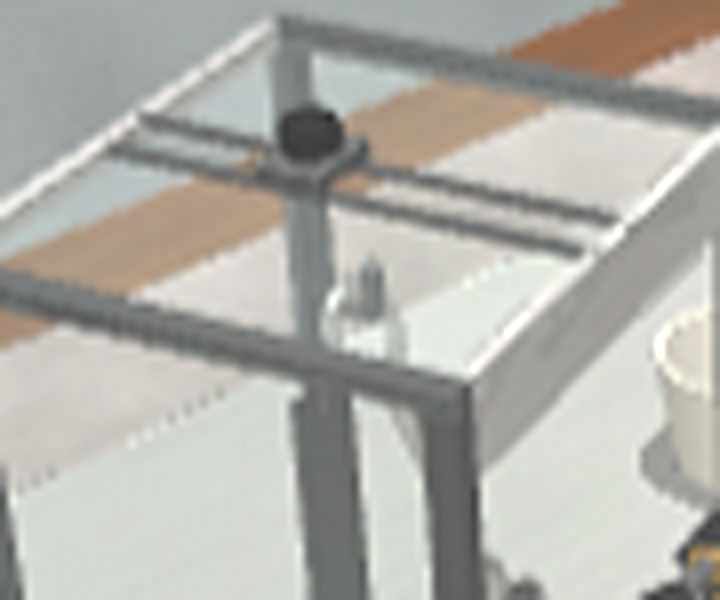

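The side crop shows the hook tip through the ring, at crop (370,290) inside the ring around (365,320). The top crop shows the gripper body still in front of the posts. I'll settle the load on the hook a touch further, then release.

```bash
python3 -m inch '[[[0.8,0.6,0,0,0,0],[0,0,0,0,0,0]]]'; python3 -m inch '[[[0.8,0.6,0,0,0,0],[0,0,0,0,0,0]]]';python3 -m inch '[[[0,0,0,0,0,0],[0,0,0,0,0,0]]]' 15 4
```

```text
t: 19.9
tool_pos: [0.5961, 0.1213, 0.093]
orientation: [0.536, 1.687, -1.417]
force: [1.0, 1.1, 3.1]
opening: 0.0239
t: 20.15
tool_pos: [0.5966, 0.1213, 0.0926]
orientation: [0.537, 1.687, -1.416]
force: [1.9, 1.3, 6.3]
opening: 0.0238
t: 20.4
tool_pos: [0.5966, 0.1213, 0.0926]
orientation: [0.537, 1.686, -1.416]
force: [2.2, 1.3, 5.8]
opening: 0.0241
```

The upward reaction shows the hook carries it. I'll ease off the extra 1 mm and release.

```bash
python3 -m inch '[[[-0.8,-0.6,0,0,0,0],[0,0,0,0,0,0]]]' 15 4; python3 -m inch '[[[0,0,0,0,0,0],[0,0,0,0,0,0],[0,0,0,0,0,0],[0,0,0,0,0,0],[0,0,0,0,0,0],[0,0,0,0,0,0],[0,0,0,0,0,0],[0,0,0,0,0,0]]]' 70 20; python3 view2.py 12; python3 view.py 12
```

```text
t: 20.65
tool_pos: [0.596, 0.1213, 0.0928]
orientation: [0.536, 1.687, -1.417]
force: [3.0, 0.4, 4.8]
opening: 0.0242
t: 21.65
tool_pos: [0.5956, 0.1213, 0.0922]
orientation: [0.535, 1.688, -1.418]
force: [-0.6, -0.4, 0.9]
opening: 0.0698
t 21.7 L cab mm [4.040e+01 1.000e-01 2.368e+02] th 54.3 yaw 0.333 F [-0.32 -0.21  0.12] op 0.0704 q [-0.09 -0.32  2.48  1.37  0.35 -0.05]
side crop origin 234 153
top crop origin 236 140
t 21.8 L cab mm [4.040e+01 1.000e-01 2.369e+02] th 54.3 yaw 0.333 F [-1.32  0.13 -0.39] op 0.07 q [-0.09 -0.32  2.48  1.37  0.35 -0.05]
```

View pics/w12.png

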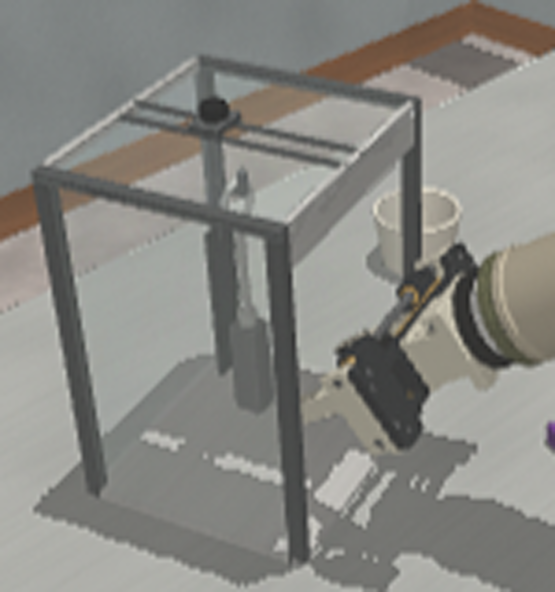

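The picture shows the gauge hanging upright from the hook, ring at (240,195), handle at (252,370). I'll retreat along the way I came.

```bash
python3 -m inch '[[[0.6,-3,0,0,0,-0.02],[1,-5,0,0,0,-0.026],[1.1,-6,0,0,0,-0.026],[1.1,-6,0,0,0,-0.026],[1,-6,0,0,0,-0.026],[1,-6,0,0,0,-0.026],[0.8,-6,0,0,0,-0.02],[0.6,-6,0,0,0,-0.02]]]' 70
python3 - <<'E'
from seg import *
where()
p,M,st=cur();q=st['q'];ca,sa=np.cos(cabp[2]),np.sin(cabp[2])
e=np.array([ca,sa,0])
for d,dz,ph in((-20,0,35),(-60,0,25),(-100,0,15),(-130,0,8)):
    P=st['tool_pos']+e*d/1e3+[0,0,dz/1e3];_,N=target(0,0,0,np.radians(ph));q2,er,r=ik(P,N,q);print(d,ph,(M.T@(P-p)*1e3).round(1),R.from_matrix(M.T@N).as_rotvec().round(3),q2.round(2),round(er,1));p,M,q=P,N,q2
E
```

```text
t: 22.8
tool_pos: [0.5596, 0.1088, 0.1156]
orientation: [0.382, 1.777, -1.552]
force: [1.2, -0.4, 0.1]
opening: 0.0701
t 22.8 L cab mm [2.790e+01 2.000e-01 2.379e+02] th 43.4 yaw 0.333 F [ 1.19 -0.39  0.1 ] op 0.0701 q [-0.08 -0.5   2.44  0.55  0.56  0.78]
-20 35 [ 14.1 -13.8   0.1] [ 0.002  0.001 -0.147] [-0.05 -0.48  2.36  0.34  0.71  0.99] 0.0
-60 25 [ 32.8 -22.9  -0. ] [-0.    -0.    -0.175] [-0.04 -0.47  2.29  0.19  0.92  1.12] 0.0
-100 15 [ 36.3 -16.9   0. ] [ 0.     0.    -0.175] [-0.02 -0.43  2.22  0.1   1.1   1.19] 0.0
-130 8 [29.  -7.8 -0. ] [ 0.     0.    -0.122] [-0.   -0.39  2.17  0.05  1.22  1.22] 0.0
```

```bash
python3 -m inch '[[[7,-6.9,0,0,0,-0.073],[7,-6.9,0,0,0,-0.073],[16.4,-11.4,0,0,0,-0.087],[16.4,-11.4,0,0,0,-0.087],[18,-8.5,0,0,0,-0.087],[18,-8.5,0,0,0,-0.087],[15,-5,0,0,0,-0.06],[0,0,0,0,0,0]]]'
python3 -m inch '[[[0,0,0,0,0,0],[0,0,0,0,0,0],[0,0,0,0,0,0],[0,0,0,0,0,0],[0,0,0,0,0,0],[0,0,0,0,0,0],[0,0,0,0,0,0],[0,0,0,0,0,0]]]'
python3 view2.py 13; python3 view.py 13;python3 -c "
from h import *
im=load('top13')['image'];cv2.imwrite('pics/t13.png',im)"
```

```text
t: 23.8
tool_pos: [0.4515, 0.0712, 0.1211]
orientation: [-0.129, 1.986, -1.916]
force: [1.4, 0.4, -0.4]
opening: 0.0699
t: 24.8
tool_pos: [0.4512, 0.0711, 0.1209]
orientation: [-0.129, 1.986, -1.917]
force: [-0.5, -0.3, -0.0]
opening: 0.0697
t 24.85 L cab mm [-4.190e+01  1.000e-01  1.571e+02] th 11.7 yaw 0.334 F [-0.41  0.01  0.41] op 0.0702 q [-0.01 -0.42  2.19  0.08  1.17  1.2 ]
side crop origin 234 153
top crop origin 236 140
t 24.95 L cab mm [-4.190e+01  1.000e-01  1.571e+02] th 11.7 yaw 0.334 F [ 0.45 -0.29 -0.2 ] op 0.07 q [-0.01 -0.42  2.19  0.08  1.17  1.2 ]
```

View pics/w13.png

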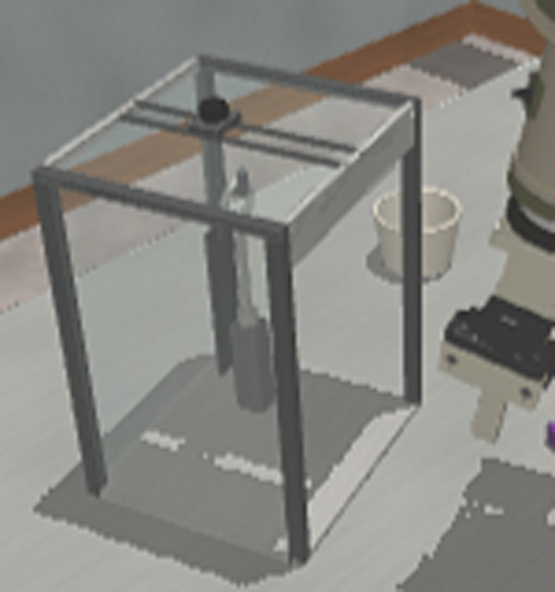

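View pics/t13.png

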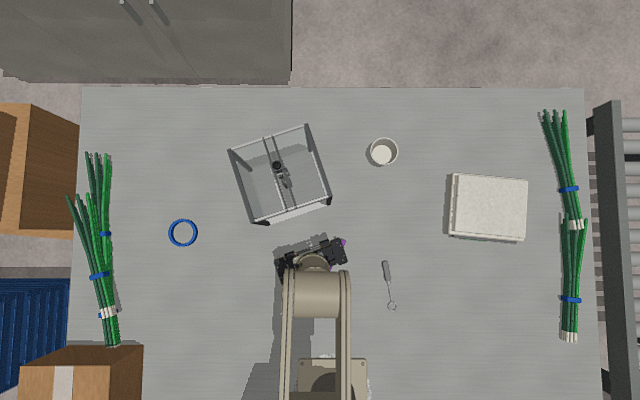

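The gauge hangs and the gripper is clear. The scale (487,207), tape (183,233) and tub (383,152) are where they started. I'll wait, then compare frames for residual swing and bystander motion.

```bash
python3 -m inch '[[[0,0,0,0,0,0],[0,0,0,0,0,0],[0,0,0,0,0,0],[0,0,0,0,0,0],[0,0,0,0,0,0],[0,0,0,0,0,0],[0,0,0,0,0,0],[0,0,0,0,0,0]]]'
python3 - <<'E'
from seg import *
a=load('side13')['image'].astype(int);c=shot('side','side14');b=c['image'].astype(int)
c3=shot('side','side15');d=c3['image'].astype(int)
sl=np.s_[180:260,255:300]
for n,x,y in(('12-14',load('side12')['image'].astype(int),b),('13-14',a,b),('14-15',b,d)): print(n,np.abs(x-y)[sl].max(),np.abs(x-y)[sl].mean())
t0=load('top0')['image'].astype(int);t1=load('top13')['image'].astype(int)
for n,s in dict(tape=np.s_[215:250,165:200],tub=np.s_[132:170,365:402],scale=np.s_[165:250,435:535]).items(): print(n,np.abs(t0-t1)[s].max(),np.abs(t0-t1)[s].mean().round(2))
# ring centre / handle bottom expected
ca,sa=np.cos(cabp[2]),np.sin(cabp[2]);w=lambda x,z:[cabp[0]+ca*x,cabp[1]+sa*x,z]
print(proj(c,[w(.0075,.239),w(.0075,.079),w(.0075,.044)]).round(1),'handle bottom seen', 215+252/3.7,140+405/3.7)
E
```

```text
t: 25.95
tool_pos: [0.4512, 0.0711, 0.1209]
orientation: [-0.129, 1.986, -1.917]
force: [0.3, -0.3, -0.0]
opening: 0.0701
12-14 42 2.4187962962962963
13-14 3 0.4741666666666667
14-15 3 0.46675925925925926
tape 15 1.91
tub 8 1.6
scale 9 1.44
[[278.1 194.2]
 [282.2 239.7]
 [283.  248.7]] handle bottom seen 283.1081081081081 249.45945945945945
```

```bash
python3 -c "
from plant import robot
print(robot.close_job())"
```

```text
the job is handed in; nothing more can be done
None
```

The larger grey gauge is hanging freely by its ring on the hook inside the cabinet, and I handed the job in at about 26 s of the 64 s allowed.

- **Pick-up:** my first grip closed late, after the lift had started. I set the gauge back down and gripped it again lower on the handle.
- **Hanging:** the ring went under the apron nose-up and over the hook tip without any contact I could feel. It then settled on the hook arm. I swung the gauge most of the way upright in a light grip, which read about 1 N or less.
- **Hook taking the weight:** just before letting go I pressed down about 1 mm as a check. The upward reaction was about 6 N, the highest contact force I read. I eased off, with about 5 N still showing, and opened the fingers.

**Last checks:**
- **At rest:** pictures about 1 s apart were the same apart from camera noise, so it has stopped swinging. The ring is still on the hook.
- **Position:** the bottom of the handle was within 1 px of where it should be when hung properly.
- **Bystanders:** I saw no movement of the scale, tape roll or tub.
- **Clearance:** the gripper was well clear of the gauge and cabinet, with no force on it.

No check failed. The camera estimates of the hook tip along the slot differed by about 4 mm.

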